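# Hang two snack pails on the balance rack

## Robot

A 7-joint arm with a two-finger parallel gripper is mounted at the origin on the work surface. World frame = base frame: x ahead of the robot, y to its left, z up, the work surface at z = 0. Lengths are in m, angles in rad, forces in N, time in s.
With the tool pointing down it reaches from about 0.425 to 0.875 m from the base axis. Payload 9.9 kg.
Tool frame: the origin (TCP) lies midway between the tips of the shut fingers; the grasp point (between the pads) lies 19 mm behind it (arm.grip_depth is the distance from the TCP to the grasp point, in m); z points along the fingers, y is the direction in which the jaws open and shut (so a half turn about z gives the same grasp; the last joint's range is limited). The gripper opens to 85 mm and grips with 20 to 120 N. Pads are 22 mm wide; open, the fingers measure 114 mm over their backs; the gripper's body (76 mm by 85 mm) begins 54 mm behind the grasp point. The pads swing forward as they close: fully open they stand 13 mm farther back than shut.
Start: joints at [1.255, 0.576, 0.025, 1.437, -0.015, 1.129, -0.057], TCP at [0.155, -0.657, 0.231] pointing down, gripper open.
Joint ranges: [-2.76, 2.76], [-0.34, 2.15], [-1.52, 1.57], [0.19, 2.46], [-1.09, 4.23], [0.17, 1.99], [-2.82, 2.82]. Speed limits (rad/s): [2.22, 2.22, 3.01, 3.01, 3.14, 3.14, 3.14].

## Interface

Orientations are given as a unit quaternion [w, x, y, z].
In Python, from station import state, optics, arm, models gives the robot as it stands.
- The arm moves only by the tool arm_command, never from a script. Its argument "targets" is a list of rows, each a list of 3 entries, a list of its own where there are three numbers: the turn, a rotation vector about the tool's x, y, z in degrees, then the shift along the tool's x, y, z in mm, then the finger opening in mm, from 0 to 85.4. A call has exactly 5 rows; each row shifts and turns the pose as measured when the row begins, along the tool's axes as they then stand; what a row does not reach is not made up. A row lasts 1/12 s, in which the tool goes at most 41.7 mm and 7.16 degrees, less where a joint would pass 70% of its speed; a pose out of reach is approached as far as the arm can. A call is refused whole if a number of a shift passes 41.7 or a number of a turn 7.16, either way. A call with a gripper value outside its range is refused whole. The fingers move at their own pace and stop on an object; "newtons" is the grip in N (left out, the last holds). Time passes only in rows, so rows that do not move let the fingers close, or fill a call up. It gives the time, the measured TCP pose, the force and the opening at its end, in the units of the state.
- state(): the state, without advancing time (a new reading comes with each control period).
- optics.read_camera(name): name is "side" or "top" or "wrist"; returns a dict with "image" (420x560x3 uint8, red, green, blue), "camera_matrix" (3x3 intrinsics, pixels), "eye" and "rotation" of the camera in the world; the wrist camera has in their place "T_tool_cam" (4x4, takes a point from camera to tool coordinates, whose origin is the TCP and whose axes are the flange's). Camera axes: x right, y down, z forward; pixel columns grow to the right and rows downward; lengths in m; the calibration is good to about 2 mm. A picture is of the moment at which its call begins: read the wrist's pose just before it. There is no depth.
- arm.finish_job(): hands the job in, once; it reports no verdict.
Trained networks look in a picture, given as the dict that the camera call returned (one of the last four; its "shot" number tells which), for a name from the list of things; names that differ only in an ending like _2 or _b are one class to them, and where a whole thing is asked for, a point or a joint stands for the part that bears it (a point fixed in the world has none). Each returns a list of dicts, best first, with "confidence" (0 to 1); they miss things now and then, are a little off and sometimes report something else, mostly with a low value. They report only what shows in the picture. A call takes as long as a camera call. They do not tell look-alikes from the thing itself.
- models.search_frame(query, picture): "location" ([x, y, z] in m, in world coordinates, good to about 4 mm: the middle of the surface that is visible of it).
The state is a dict: "time_s": time; "qpos": joint angles; "qvel": joint speeds; "effort": joint torques, N m; "position": TCP position; "orientation": TCP orientation; "ft_force": force on the tool from outside, world axes, zero at the start; "torque": the same for the moment, N m; "width": opening from 0.0 (shut) to 1.0 (fully open).
Only numpy, scipy, OpenCV 4.12 (cv2) and the standard library are available. Lean on these libraries where they do the work, as an engineer would, in place of code of your own. Each camera call takes 0.05 s, during which the arm holds its last target.

## Task

Hang the two blue pails by their bails on the brass hooks of the pivoting wooden bar, one on the left hook and then one on the right (or the other way round), so that the bar ends up level with both pails hanging free. Leave the copper pail, which is too heavy, standing where it is.

Things in the scene. Friction and masses are not known exactly. Their poses are not given: they have to be found in the camera images.
- blue_pail_1: Blue lidded snack pail, 250 g, 75 mm across, standing upright. Origin: centre of its underside, z up, y along its bail. Lid top at z 60 mm. Rigid bail (6 mm steel rod in the y-z plane, ends at y +-38) with nearly flat top (y +-32), rod axis at z 125 mm. On its middle a pale wooden grip, 20 mm in x, 26 mm in y, z 128 to 178 mm: pinch it across y at z 165 mm.
- blue_pail_2: The other blue snack pail, same shape, size, origin and axes as blue_pail_1; masses equal within 10 percent.
- copper_pail: Copper snack pail of the same shape, size and origin as the blue ones but 450 g: a bystander, to be left standing.
- hook_left (a point): Left (+y) up-open J hook of 8 mm brass rod, 170 mm from the beam's middle. Point: top of its seat, where the bail's underside rests (rod axis 3 mm higher), 194 mm above the table when level. x: level, from tip to stem (away from robot), y along the beam. Tip axis 26 mm in front (-x), tip top 22 mm above; stem axis 22 mm behind, rising 45 mm to the beam. Bails enter over the tip, moving along +x.
- hook_right (a point): The right (-y) hook, same shape, point and axes as hook_left, 170 mm from the beam's middle on the other side.
- beam (a joint): Tilt of the wooden bar (380 x 16 x 18 mm, along y, pivot at its middle 235 mm above the table on a thin post). 0 level, + raises the left end, stops at +-0.18 rad. Weakly sprung level (1.6 N m/rad). One pail alone sinks its hook 30 mm, to the stop, and lifts the other 30 mm; an equal one opposite levels it, its hook sinking 30 mm as the pail is lowered.
There are look-alikes about, which are no part of the job. What is shaped like the blue_pail_2 but purple is not meant.

How it is judged:
By the outcome, as a careful person would: the job done as asked, in the order asked, and still so for the second after the job is handed in, with the robot touching nothing.
It also fails if it takes over 58 s, if anything falls off the work surface, if the arm or the gripper's body presses on something with over 40 N, if the wrist force passes 120 N, or if a joint passes its speed limit or range.

## Working session

There is one attempt and no reset: what is moved stays moved. The work goes in short steps, Python scripts to look and compute and a tool call to move; the robot and the scene stay as the last step left them, time stands still between calls to the robot, and variables do not carry over. Pictures are saved under pics/ and viewed, and the job is handed in when it is done.

Besides the shell and the picture viewer there is one more tool, called after "Emit:" as name([rows], argument=value, ...), one row to a line, values as JSON. arm_command: Moves the arm, as the interface text tells. Its arguments: {"type":"object","properties":{"targets":{"type":"array","items":{"type":"array"}},"newtons":{"type":"number"}},"required":["targets"]}

```bash
mkdir -p pics; cat > h.py <<'E'
import numpy as np,cv2
from station import state,optics,arm,models
def shot(n,f):
    p=optics.read_camera(n); cv2.imwrite('pics/'+f,p['image'][:,:,::-1]); return p
def proj(p,X):
    c=p['rotation'].T@(np.array(X)-p['eye']); q=p['camera_matrix']@c; return q[:2]/q[2]
def ray(p,u,z):
    d=np.array(p['rotation'])@np.linalg.solve(p['camera_matrix'],[u[0],u[1],1.]); e=np.array(p['eye']); return e+d*(z-e[2])/d[2]
E
python3 - <<'E'
from h import *
s=state(); print({k:np.round(v,3) for k,v in s.items()})
for n in ['top','side']:
    p=shot(n,n+'0.png'); print(n,p['eye'],np.round(p['rotation'],3).tolist(),p['camera_matrix'])
    for q in ['blue_pail_1','copper_pail','hook_left','beam']:
        for r in models.search_frame(q,p): print(q,np.round(r['location'],3),round(r['confidence'],2),proj(p,r['location']).round())
E
```

```text
{'time_s': np.float64(0.0), 'qpos': array([ 1.255,  0.577,  0.025,  1.438, -0.015,  1.129, -0.057]), 'qvel': array([ 0.   , -0.001, -0.001, -0.001, -0.001,  0.001, -0.   ]), 'effort': array([ 0.0000e+00, -7.6578e+01,  2.2510e+00, -2.8598e+01,  1.5000e-02,
        1.3000e-02,  0.0000e+00]), 'position': array([ 0.155, -0.656,  0.23 ]), 'orientation': array([-0.001,  0.993,  0.116, -0.   ]), 'ft_force': array([0.295, 0.295, 1.001]), 'torque': array([ 0.038, -0.022, -0.026]), 'width': np.float64(0.999)}
top [0.43147932 0.01238903 0.95310895] [0.036, -0.701, 0.712, -0.026] [[398.29891368   0.         280.84472751]
 [  0.         398.29891368 214.27720345]
 [  0.           0.           1.        ]]Traceback (most recent call last):
  File "<stdin>", line 6, in <module>
  File "h.py", line 6, in proj
    c=p['rotation'].T@(np.array(X)-p['eye']); q=p['camera_matrix']@c; return q[:2]/q[2]
      ~~~~~~~~~~~~~~~^^~~~~~~~~~~~~~~~~~~~~~
ValueError: matmul: Input operand 1 has a mismatch in its core dimension 0, with gufunc signature (n?,k),(k,m?)->(n?,m?) (size 3 is different from 4)
```

```bash
cat > h.py <<'E'
import numpy as np,cv2
from scipy.spatial.transform import Rotation as R
from station import state,optics,arm,models
np.set_printoptions(suppress=True)
def q2R(q): return R.from_quat([q[1],q[2],q[3],q[0]]).as_matrix()
def shot(n,f):
    p=optics.read_camera(n); cv2.imwrite('pics/'+f,p['image'][:,:,::-1]); return p
def wr(f):
    s=state(); p=shot('wrist',f); T=np.eye(4);T[:3,:3]=q2R(s['orientation']);T[:3,3]=s['position']
    C=T@np.array(p['T_tool_cam']); p['_R']=C[:3,:3];p['_e']=C[:3,3]; return p
def RE(p):
    if '_R' in p: return p['_R'],p['_e']
    return q2R(p['rotation']),np.array(p['eye'])
def proj(p,X):
    r,e=RE(p); c=r.T@(np.array(X)-e); q=p['camera_matrix']@c; return q[:2]/q[2]
def ray(p,u,z):
    r,e=RE(p); d=r@np.linalg.solve(p['camera_matrix'],[u[0],u[1],1.]); return e+d*(z-e[2])/d[2]
def tri(p1,u1,p2,u2):
    A=[];b=[]
    M=np.zeros((3,3));v=np.zeros(3)
    for p,u in((p1,u1),(p2,u2)):
        r,e=RE(p); d=r@np.linalg.solve(p['camera_matrix'],[u[0],u[1],1.]); d/=np.linalg.norm(d); P=np.eye(3)-np.outer(d,d); M+=P; v+=P@e
    return np.linalg.solve(M,v)
E
python3 - <<'E'
from h import *
for n in ['top','side']:
    p=shot(n,n+'0.png'); print(n,p['eye'],np.round(RE(p)[0],3).tolist())
    for q in ['blue_pail_1','copper_pail','hook_left','beam']:
        for r in models.search_frame(q,p): print(q,np.round(r['location'],3),round(r['confidence'],2),proj(p,r['location']).round())
E
```

```text
top [0.43147932 0.01238903 0.95310895] [[-0.016, -0.996, 0.088], [-1.0, 0.017, 0.013], [-0.015, -0.088, -0.996]]
blue_pail_1 [0.457 0.012 0.062] 0.94 [287. 238.]
blue_pail_1 [0.466 0.299 0.058] 0.77 [160. 236.]
copper_pail [ 0.43  -0.3    0.061] 0.7 [428. 248.]
hook_left [ 0.649 -0.016  0.246] 0.7 [300. 129.]
beam [ 0.65  -0.018  0.24 ] 0.75 [301. 129.]
beam [0.457 0.012 0.062] 0.67 [287. 238.]
side [ 0.48137562 -0.88059466  0.79462822] [[0.999, -0.033, 0.019], [-0.035, -0.587, 0.809], [-0.016, -0.809, -0.588]]
blue_pail_1 [0.478 0.287 0.058] 0.62 [275. 184.]
blue_pail_1 [ 0.46  -0.009  0.058] 0.61 [270. 242.]
blue_pail_1 [ 0.34  -0.029  0.059] 0.6 [225. 248.]
hook_left [ 0.643 -0.099  0.246] 0.98 [347. 202.]
beam [ 0.642 -0.09   0.243] 0.91 [346. 201.]
```

View pics/top0.png

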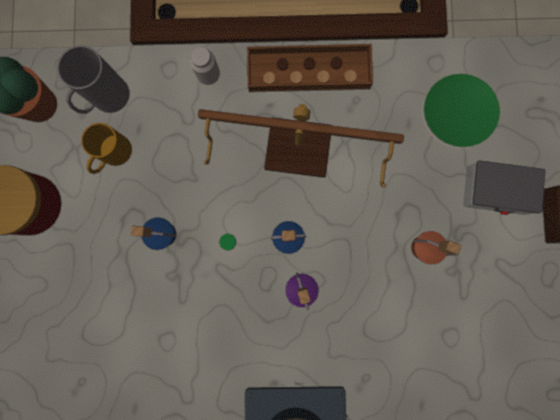

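View pics/side0.png

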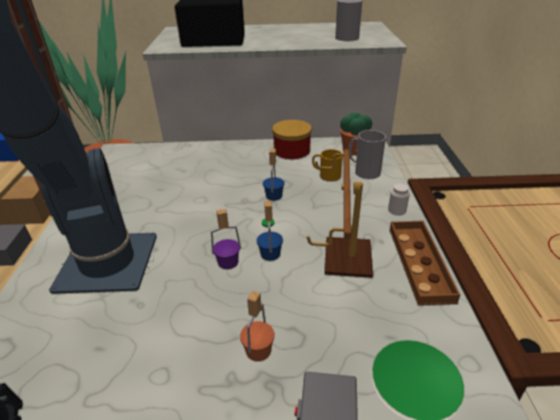

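```bash
python3 - <<'E'
from h import *
i=cv2.imread('pics/top0.png')
cv2.imwrite('pics/c1.png',cv2.resize(i[210:310,125:325],None,fx=4,fy=4,interpolation=cv2.INTER_CUBIC))
cv2.imwrite('pics/c2.png',cv2.resize(i[90:200,190:410],None,fx=3.6,fy=3.6,interpolation=cv2.INTER_CUBIC))
i=cv2.imread('pics/side0.png')
cv2.imwrite('pics/c3.png',cv2.resize(i[140:290,200:400],None,fx=4,fy=4,interpolation=cv2.INTER_CUBIC))
E
```

```text
(no output)
```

View pics/c1.png

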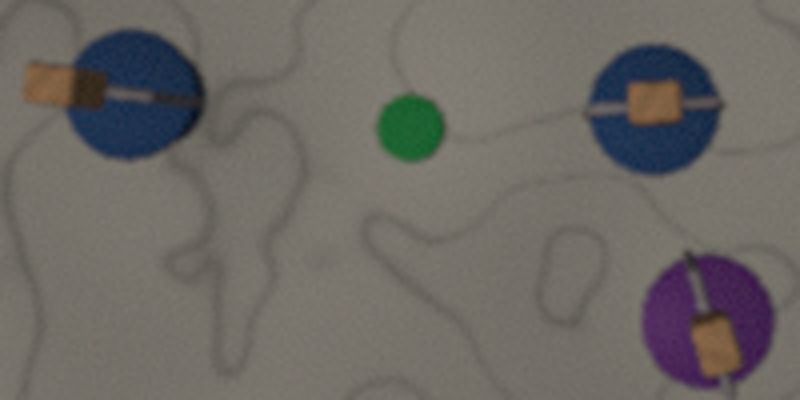

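View pics/c2.png

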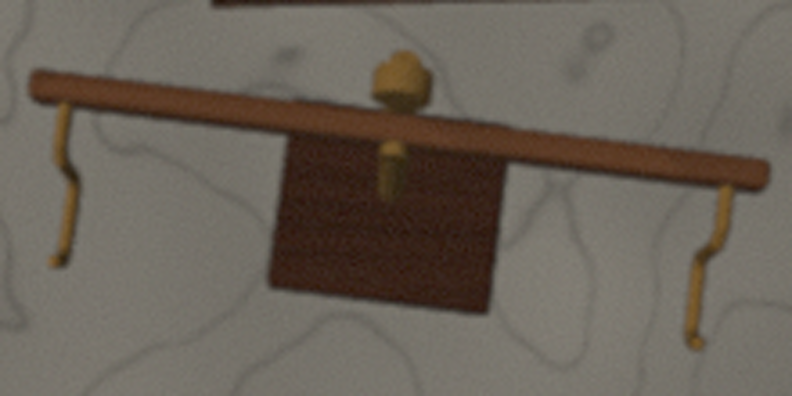

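View pics/c3.png

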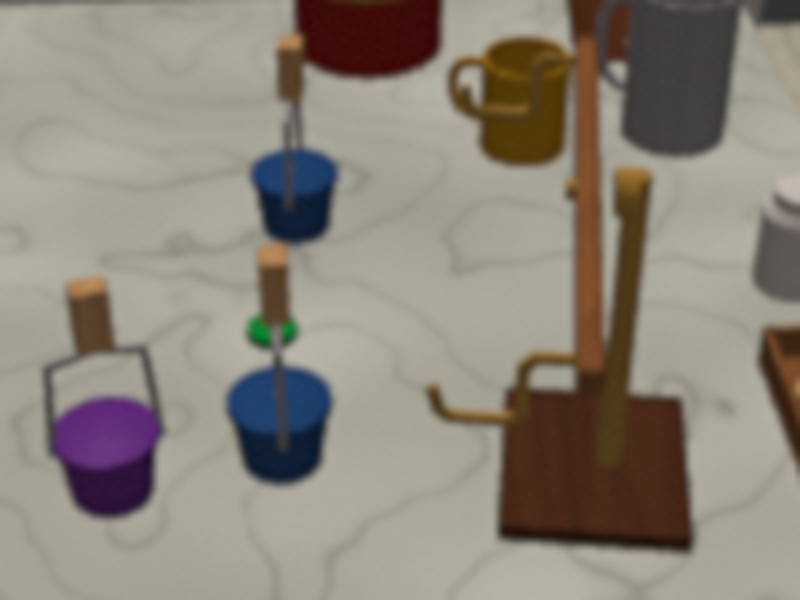

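```bash
cat > m.py <<'E'
from h import *
pt=shot('top','top1.png'); ps=shot('side','side1.png')
f=lambda o,k,c:np.array([o[0]+(c[0]+.5)/k-.5,o[1]+(c[1]+.5)/k-.5])
C1=lambda *c:f((125,210),4,c);C2=lambda *c:f((190,90),3.6,c);C3=lambda *c:f((200,140),4,c)
for n,l,g,ss in (('A',(655,109),(655,102),(273,252)),('B',(133,94),(49,84),(290,42))):
    L=ray(pt,C1(*l),.06);G=ray(pt,C1(*g),.178); print(n,'lid',L.round(4),'griptop',G.round(4),'tri',tri(pt,C1(*g),ps,C3(*ss)).round(4))
e1=ray(pt,C2(36,82),.244);e2=ray(pt,C2(766,172),.244); d=e1-e2;print('beam',e1.round(4),e2.round(4),np.linalg.norm(d),'yaw',np.degrees(np.arctan2(-d[0],d[1])))
for n,t,s in(('L',(58,261),(462,90)),('R',(695,343),(432,388))):
    print(n,'tip216',ray(pt,C2(*t),.216).round(4),'tri',tri(pt,C2(*t),ps,C3(*s)).round(4))
# predicted hook from beam
m=(e1+e2)/2;y=d/np.linalg.norm(d);x=np.array([y[1],-y[0],0]);print('mid',m,'x',x)
E
python3 m.py
```

```text
A lid [0.4595 0.0082 0.06  ] griptop [0.4592 0.0087 0.178 ] tri [0.459  0.0087 0.1776]
B lid [0.4727 0.3019 0.06  ] griptop [0.4728 0.305  0.178 ] tri [0.4729 0.3066 0.1737]
beam [0.6844 0.1678 0.244 ] [ 0.6302 -0.2004  0.244 ] 0.3722324472935638 yaw -8.375233535075699
L tip216 [0.5978 0.1622 0.216 ] tri [0.5979 0.1641 0.2061]
R tip216 [ 0.5484 -0.1684  0.216 ] tri [ 0.5487 -0.1706  0.2071]
mid [ 0.65729186 -0.01629529  0.244     ] x [ 0.98933539 -0.1456554   0.        ]
```

```bash
cat > ov.py <<'E'
from h import *
import pickle
def hookpts(seat,x,y):
    z=np.array([0,0,1.]); s=np.array(seat)-z*.004
    return [s-.026*x+z*.026, s-.026*x+z*.006,s-.02*x,s+.018*x,s+.022*x+z*.006,s+.022*x+z*.049,s+.05*x+z*.049]
def draw(p,f,mid,yaw,tilt,dz,box,k,out,h=.170):
    x=np.array([np.cos(yaw),np.sin(yaw),0]);y=np.array([-np.sin(yaw),np.cos(yaw),0])
    i=cv2.imread(f);u0,v0,u1,v1=box;i=cv2.resize(i[v0:v1,u0:u1],None,fx=k,fy=k,interpolation=cv2.INTER_CUBIC)
    for s in(1,-1):
        seat=np.array([mid[0],mid[1],.194+dz])+s*h*y
        q=[((proj(p,P)-[u0,v0]+.5)*k).astype(int) for P in hookpts(seat,x,y)]
        cv2.polylines(i,[np.array(q)],False,(0,255,0),1)
    cv2.imwrite(out,i)
E
python3 - <<'E'
from ov import *
pt=shot('top','top1.png'); ps=shot('side','side1.png')
mid=np.array([.573,-.003])+.026*np.array([.989,-.146])
draw(pt,'pics/top1.png',mid,np.radians(-8.4),0,0,(190,90,410,200),3.6,'pics/o1.png')
draw(ps,'pics/side1.png',mid,np.radians(-8.4),0,0,(290,140,390,260),5,'pics/o2.png')
print(mid)
E
```

```text
[ 0.598714 -0.006796]
```

View pics/o1.png

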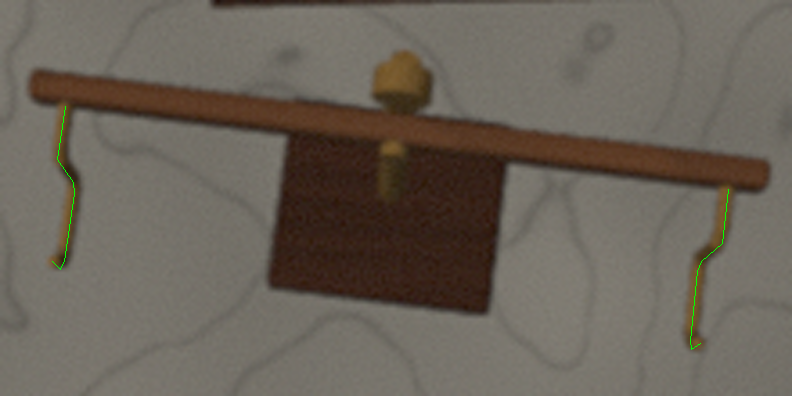

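View pics/o2.png

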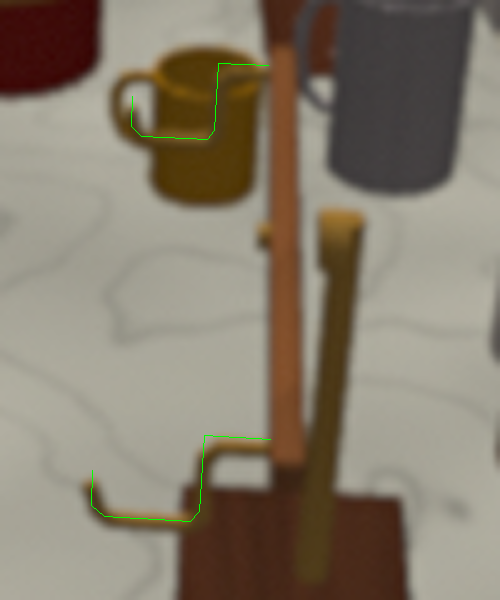

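```bash
cat > plan.py <<'E'
from h import *
import sys
def st():
    s=state(); Rm=q2R(s['orientation']); return s,np.array(s['position']),Rm
def yawR(y):
    c,s=np.cos(y),np.sin(y); return np.array([[c,s,0],[s,-c,0],[0,0,-1.]])
def plan(wps,vmax=36):
    s,p,Rm=st()
    print('t %.2f'%s['time_s'],'pos',p.round(4),'yaw %.2f'%np.degrees(np.arctan2(Rm[1,0],Rm[0,0])),'zax',Rm[:,2].round(4),'F',np.array(s['ft_force']).round(1),'w %.3f'%s['width'])
    for x,y,z,yw in wps:
        T=np.array([x,y,z]);Rt=yawR(np.radians(yw)); rv=R.from_matrix(Rm.T@Rt).as_rotvec(degrees=True)
        n=int(max(np.ceil(np.linalg.norm(T-p)*1000/vmax),np.ceil(np.abs(rv).max()/6.5),1))
        print('-> ',(x,y,z,yw),'n',n,'turn/row',(rv/n).round(2))
        for k in range(n):
            Rk=Rm@R.from_rotvec(rv*k/n,degrees=True).as_matrix()
            if n<6 or k in(0,n//2,n-1): print(k,(Rk.T@(T-p)*1000/n).round(1).tolist())
        p,Rm=T,Rt
if __name__=='__main__':
    a=list(map(float,sys.argv[1:])); plan([a[i:i+4] for i in range(0,len(a),4)])
E
python3 plan.py .42 -.40 .28 5  .46 -.05 .27 3
```

```text
t 0.80 pos [ 0.1551 -0.657   0.2313] yaw 13.28 zax [ 0. -0. -1.] F [ 0.7  0.2 -1. ] w 0.997
->  (0.42, -0.4, 0.28, 5.0) n 11 turn/row [ 0.   -0.    0.75]
0 [28.8, -17.2, -4.4]
5 [27.6, -19.1, -4.4]
10 [26.3, -20.8, -4.4]
->  (0.46, -0.05, 0.27, 3.0) n 10 turn/row [0.  0.  0.2]
0 [7.0, -34.5, 1.0]
5 [6.4, -34.6, 1.0]
9 [5.9, -34.7, 1.0]
```

Emit:
arm_command([
  [[0,0,0.8],[29,-18,-5],85],
  [[0,0,0.8],[29,-18,-5],85],
  [[0,0,0.8],[29,-18,-5],85],
  [[0,0,0.8],[29,-18,-5],85],
  [[0,0,0.8],[29,-18,-5],85],
])

```text
time_s: 1.22
position: [0.2732, -0.5414, 0.2544]
orientation: [0.0, 0.997, 0.072, -0.003]
ft_force: [0.6, -0.9, -0.4]
width: 0.996
```

Emit:
arm_command([
  [[0,0,0.8],[28,-20,-5],85],
  [[0,0,0.8],[28,-20,-5],85],
  [[0,0,0.8],[28,-20,-5],85],
  [[0,0,0.8],[28,-20,-5],85],
  [[0,0,0.8],[28,-20,-5],85],
])

```text
time_s: 1.63
position: [0.4059, -0.4198, 0.2807]
orientation: [0.001, 0.999, 0.034, -0.003]
ft_force: [1.2, -0.5, -0.0]
width: 0.998
```

```bash
python3 plan.py .46 -.05 .27 3
```

```text
t 1.63 pos [ 0.4059 -0.4198  0.2807] yaw 3.93 zax [-0.0049 -0.0026 -1.    ] F [ 1.2 -0.5 -0. ] w 0.998
->  (0.46, -0.05, 0.27, 3.0) n 11 turn/row [0.01 0.03 0.08]
0 [7.2, -33.2, 0.9]
5 [7.0, -33.3, 0.9]
10 [6.7, -33.3, 1.0]
```

Emit:
arm_command([
  [[0,0,0.1],[7,-36,0],85],
  [[0,0,0.1],[7,-36,0],85],
  [[0,0,0.1],[7,-36,0],85],
  [[0,0,0.1],[7,-36,0],85],
  [[0,0,0.1],[7,-36,1],85],
])

```text
time_s: 2.05
position: [0.4356, -0.2308, 0.28]
orientation: [0.003, 1.0, 0.031, 0.0]
ft_force: [1.9, 0.5, 1.0]
width: 0.997
```

Emit:
arm_command([
  [[0,0,0.1],[7,-36,1],85],
  [[0,0,0.1],[7,-36,1],85],
  [[0,0,0.1],[7,-36,1],85],
  [[0,0,0.1],[7,-36,1],85],
  [[0,0,0],[5,-25,1],85],
])

```text
time_s: 2.47
position: [0.4585, -0.0495, 0.2755]
orientation: [0.003, 1.0, 0.028, 0.003]
ft_force: [-0.0, 0.0, -0.2]
width: 0.992
```

```bash
python3 - <<'E'
from h import *
s=state(); print(s['position'],s['time_s'])
p=wr('w1.png'); print(p['_e'],np.array(p['T_tool_cam']).round(3).tolist(),p['camera_matrix'][0][0])
for X in ([.459,.009,.178],[.4595,.008,.06]): print(proj(p,X))
for r in models.search_frame('blue_pail_1',p): print(r)
E
```

```text
[ 0.45847999 -0.04952106  0.2755445 ] 2.4667
[ 0.53869441 -0.04301171  0.41886804] [[-0.0, -0.947, -0.32, 0.081], [1.0, -0.0, 0.0, -0.001], [-0.0, -0.32, 0.947, -0.143], [0.0, 0.0, 0.0, 1.0]] 300.61832889404724
[214.15367742 209.34482385]
[235.56642613 179.42100707]
{'location': [0.4638, -0.0032, 0.0605], 'confidence': 0.96}
{'location': [0.3544, -0.0219, 0.0574], 'confidence': 0.58}
```

View pics/w1.png

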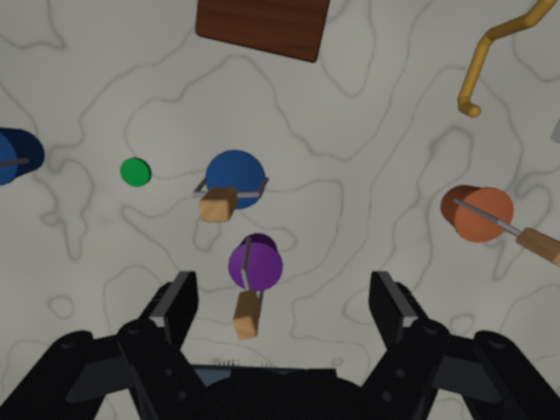

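```bash
python3 - <<'E'
from h import *
i=cv2.imread('pics/w1.png')
cv2.imwrite('pics/c4.png',cv2.resize(i[140:230,170:290],None,fx=6,fy=6,interpolation=cv2.INTER_CUBIC))
E
```

```text
(no output)
```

View pics/c4.png

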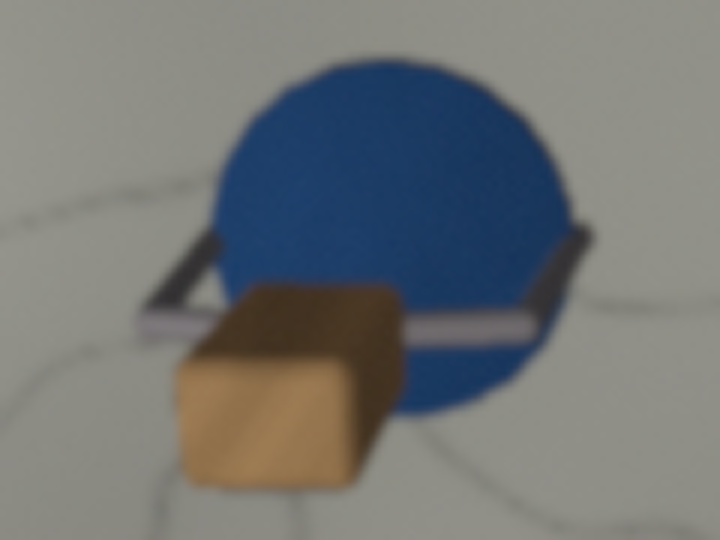

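```bash
python3 - <<'E'
from h import *
s=state(); p=wr('w2.png')
f=lambda *c:np.array([170+(c[0]+.5)/6-.5,140+(c[1]+.5)/6-.5])
a=ray(p,f(140,324),.127);b=ray(p,f(535,327),.127);print(a,b,np.linalg.norm(a-b),'mid',(a+b)/2,'yaw',np.degrees(np.arctan2(-(a-b)[0],(a-b)[1])))
print(ray(p,f(267,424),.178),'lid',ray(p,f(393,235),.06))
c=ray(p,f(180,360),.178);d=ray(p,f(355,357),.178);print('grip edge yaw',np.degrees(np.arctan2(-(c-d)[0],(c-d)[1])),np.linalg.norm(c-d))
E
python3 plan.py .4595 .008 .27 3 .4595 .008 .146 3
```

```text
[0.45757697 0.04254763 0.127     ] [ 0.46098764 -0.02313777  0.127     ] 0.06577389165449678 mid [0.4592823  0.00970493 0.127     ] yaw 2.972367681624288
[0.45839026 0.01065212 0.178     ] lid [0.46048721 0.01029505 0.06      ]
grip edge yaw 4.435533886750647 0.02422505855566111
t 2.62 pos [ 0.4587 -0.051   0.2754] yaw 3.36 zax [ 0.0049 -0.0061 -1.    ] F [ 0.3 -0.9 -0.2] w 0.995
->  (0.4595, 0.008, 0.27, 3.0) n 2 turn/row [ 0.18 -0.13  0.18]
0 [2.1, -29.4, 2.5]
1 [2.1, -29.4, 2.6]
->  (0.4595, 0.008, 0.146, 3.0) n 4 turn/row [0. 0. 0.]
0 [0.0, 0.0, 31.0]
1 [0.0, 0.0, 31.0]
2 [0.0, 0.0, 31.0]
3 [0.0, 0.0, 31.0]
```

Emit:
arm_command([
  [[0.2,-0.1,0.2],[2,-30,3],85],
  [[0.2,-0.1,0.2],[2,-30,3],85],
  [[0,0,0],[0,-1,20],85],
  [[0,0,0],[0,0,20],85],
  [[0,0,0],[0,0,0],85],
])

```text
time_s: 3.03
position: [0.461, 0.0061, 0.2294]
orientation: [0.001, 1.0, 0.021, 0.003]
ft_force: [0.2, -0.3, 0.1]
width: 0.994
```

```bash
python3 plan.py .459 .0095 .146 3
```

```text
t 3.03 pos [0.461  0.0061 0.2294] yaw 2.46 zax [ 0.0059 -0.0017 -1.    ] F [ 0.2 -0.3  0.1] w 0.994
->  (0.459, 0.0095, 0.146, 3.0) n 3 turn/row [ 0.04 -0.11 -0.18]
0 [-0.8, -1.2, 27.8]
1 [-0.7, -1.2, 27.8]
2 [-0.6, -1.2, 27.8]
```

Emit:
arm_command([
  [[0,-0.1,-0.2],[-1,-2,22],85],
  [[0,-0.1,-0.2],[-1,-1,22],85],
  [[0,-0.1,-0.2],[0,0,22],85],
  [[0,0,0],[0,0,18],85],
  [[0,0,0],[0,0,0],85],
])

```text
time_s: 3.45
position: [0.4619, 0.0014, 0.1465]
orientation: [0.003, 1.0, 0.022, 0.003]
ft_force: [-0.7, -0.2, 0.5]
width: 0.995
```

```bash
python3 plan.py .459 .0095 .146 3; python3 -c "
from h import *
wr('w3.png')"
```

```text
t 3.45 pos [0.4619 0.0014 0.1465] yaw 2.52 zax [ 0.0055 -0.0052 -1.    ] F [-0.7 -0.2  0.5] w 0.995
->  (0.459, 0.0095, 0.146, 3.0) n 1 turn/row [ 0.31 -0.3  -0.48]
0 [-2.6, -8.2, 0.4]
```

View pics/w3.png

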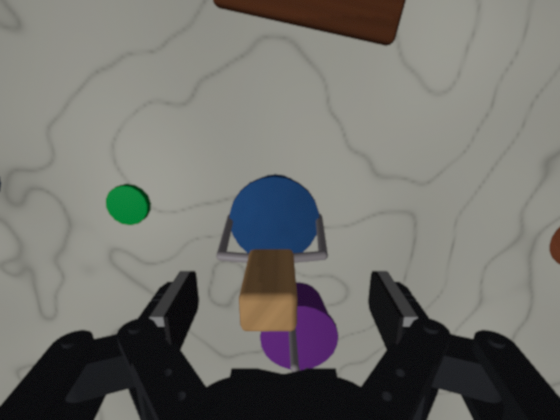

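Emit:
arm_command([
  [[0.3,-0.3,-0.4],[-2,-8,0],85],
  [[0,0,0],[0,0,0],85],
  [[0,0,0],[0,0,0],85],
  [[0,0,0],[0,0,0],85],
  [[0,0,0],[0,0,0],85],
])

```text
time_s: 3.92
position: [0.463, 0.0084, 0.1532]
orientation: [0.0, 1.0, 0.024, 0.004]
ft_force: [0.2, 0.5, -0.0]
width: 0.997
```

```bash
python3 plan.py .459 .0095 .146 3
```

```text
t 3.92 pos [0.463  0.0084 0.1532] yaw 2.76 zax [ 0.0077  0.     -1.    ] F [ 0.2  0.5 -0. ] w 0.997
->  (0.459, 0.0095, 0.146, 3.0) n 1 turn/row [ 0.02 -0.44 -0.24]
0 [-4.0, -1.3, 7.2]
```

Emit:
arm_command([
  [[0,-0.5,-0.2],[-5,-1,7],85],
  [[0,0,0],[0,0,2],20],
  [[0,0,0],[0,0,1],20],
  [[0,0,0],[0,0,1],20],
  [[0,0,0],[0,0,1],20],
], newtons=50)

```text
time_s: 4.33
position: [0.4578, 0.0092, 0.141]
orientation: [0.0, 1.0, 0.026, -0.0]
ft_force: [0.4, -0.1, -0.3]
width: 0.447
```

```bash
python3 plan.py .459 .0095 .146 3; python3 -c "
from h import *
wr('w4.png')"
```

```text
t 4.33 pos [0.4578 0.0092 0.141 ] yaw 3.00 zax [-0.0001 -0.0006 -1.    ] F [ 0.4 -0.1 -0.3] w 0.447
->  (0.459, 0.0095, 0.146, 3.0) n 1 turn/row [ 0.03  0.01 -0.  ]
0 [1.3, -0.2, -5.0]
```

View pics/w4.png

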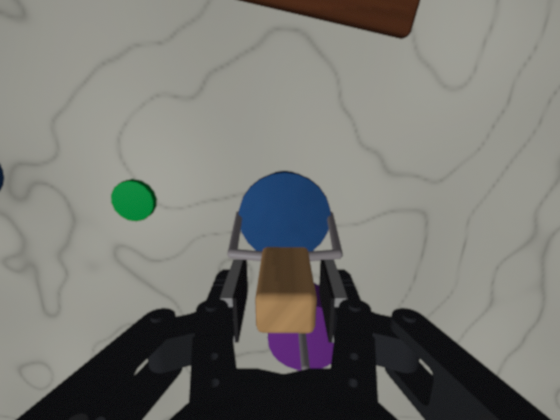

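Emit:
arm_command([
  [[0,0,0],[1,0,-4],15],
  [[0,0,0],[0,0,0],15],
  [[0,0,0],[0,0,0],15],
  [[0,0,0],[0,0,0],15],
  [[0,0,0],[0,0,0],15],
], newtons=60)

```text
time_s: 4.8
position: [0.4582, 0.0091, 0.1446]
orientation: [0.0, 1.0, 0.026, -0.001]
ft_force: [0.6, -0.7, -2.7]
width: 0.293
```

```bash
python3 plan.py .459 .0095 .146 3
```

```text
t 4.80 pos [0.4582 0.0091 0.1446] yaw 2.99 zax [-0.0023 -0.0007 -1.    ] F [ 0.6 -0.7 -2.7] w 0.293
->  (0.459, 0.0095, 0.146, 3.0) n 1 turn/row [ 0.03  0.13 -0.01]
0 [0.8, -0.3, -1.4]
```

```bash
python3 plan.py .459 .009 .26 3 .498 -.164 .270 -8.4
```

```text
t 4.80 pos [0.4582 0.0091 0.1446] yaw 2.99 zax [-0.0023 -0.0007 -1.    ] F [ 0.6 -0.7 -2.7] w 0.293
->  (0.459, 0.009, 0.26, 3.0) n 4 turn/row [ 0.01  0.03 -0.  ]
0 [0.1, 0.1, -28.8]
1 [0.2, 0.1, -28.8]
2 [0.2, 0.1, -28.8]
3 [0.2, 0.0, -28.8]
->  (0.498, -0.164, 0.27, -8.4) n 5 turn/row [0.   0.   2.28]
0 [6.0, 35.0, -2.0]
1 [7.4, 34.7, -2.0]
2 [8.7, 34.4, -2.0]
3 [10.1, 34.0, -2.0]
4 [11.4, 33.6, -2.0]
```

Emit:
arm_command([
  [[0,0,0],[0,0,-15],15],
  [[0,0,0],[0,0,-25],15],
  [[0,0,0],[0,0,-28],15],
  [[0,0,0],[0,0,-28],15],
  [[0,0,0],[0,0,-15],15],
])

```text
time_s: 5.22
position: [0.4552, 0.009, 0.256]
orientation: [0.0, 1.0, 0.026, -0.007]
ft_force: [1.1, 0.2, -1.9]
width: 0.3
```

```bash
python3 plan.py .498 -.164 .270 -8.4
```

```text
t 5.22 pos [0.4552 0.009  0.256 ] yaw 3.03 zax [-0.013  -0.0011 -0.9999] F [ 1.1  0.2 -1.9] w 0.300
->  (0.498, -0.164, 0.27, -8.4) n 5 turn/row [0.02 0.15 2.29]
0 [6.7, 35.0, -2.9]
1 [8.1, 34.7, -2.9]
2 [9.5, 34.4, -2.9]
3 [10.8, 34.0, -2.8]
4 [12.2, 33.5, -2.8]
```

Emit:
arm_command([
  [[0,0.2,1.2],[4,17,-2],15],
  [[0,0.2,1.2],[4,17,-2],15],
  [[0,0.2,1.2],[4,17,-2],15],
  [[0,0.2,1.2],[4,17,-2],15],
  [[0,0.1,1.2],[5,17,-2],15],
])

```text
time_s: 5.63
position: [0.4787, -0.0765, 0.27]
orientation: [-0.0, 1.0, -0.025, 0.005]
ft_force: [1.3, 0.2, -2.2]
width: 0.295
```

Emit:
arm_command([
  [[0,0,1.2],[5,17,-1],15],
  [[0,0,1.2],[5,17,-1],15],
  [[0,0,1.2],[5,17,-1],15],
  [[0,0,1.2],[5,17,-1],15],
  [[0,0,1.2],[5,17,-1],15],
])

```text
time_s: 6.05
position: [0.4939, -0.1719, 0.2726]
orientation: [-0.0, 0.997, -0.083, 0.002]
ft_force: [0.3, -0.1, -2.7]
width: 0.297
```

```bash
python3 plan.py .498 -.164 .270 -8.4;  python3 - <<'E'
from h import *
wr('w5.png');shot('top','top2.png');shot('side','side2.png')
a=cv2.imread('pics/top2.png')[90:240,280:460];b=cv2.imread('pics/side2.png')[140:290,230:410]
cv2.imwrite('pics/c5.png',cv2.resize(np.hstack([a,b]),None,fx=2.2,fy=2.2,interpolation=cv2.INTER_CUBIC))
E
```

```text
t 6.05 pos [ 0.4939 -0.1719  0.2726] yaw -9.53 zax [ 0.0047  0.0002 -1.    ] F [ 0.3 -0.1 -2.7] w 0.297
->  (0.498, -0.164, 0.27, -8.4) n 1 turn/row [-0.06 -0.26 -1.13]
0 [2.7, -8.5, 2.6]
```

View pics/c5.png

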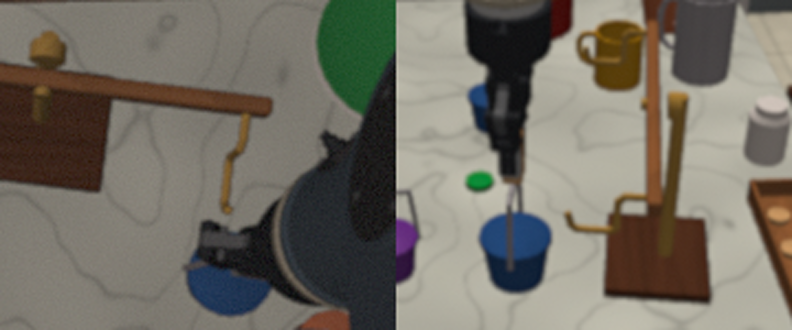

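View pics/w5.png

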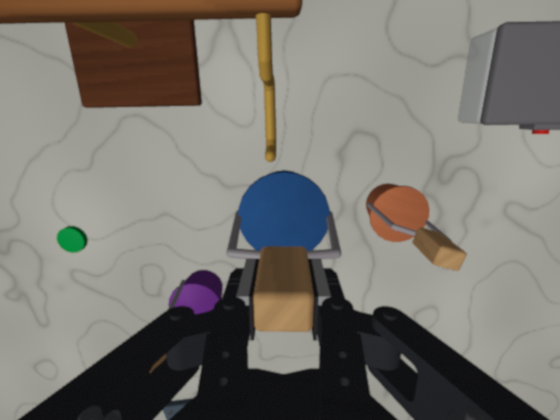

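```bash
python3 - <<'E'
from h import *
p=wr('w6.png')
for z in(.205,.216): print(proj(p,[.5482,-.1711,z]), ray(p,(270,156),z))
print('stem',proj(p,[.5957,-.178,.239]),'bail L',proj(p,[.4939,-.1719+.032,.2726-.0196]))
i=cv2.imread('pics/w6.png');cv2.imwrite('pics/c6.png',cv2.resize(i[0:290,190:370],None,fx=2.06,fy=2.06,interpolation=cv2.INTER_CUBIC))
E
```

```text
[269.10142795 153.63048886] [ 0.54649426 -0.17141877  0.205     ]
[268.36331179 155.77428268] [ 0.54787437 -0.17213553  0.216     ]
stem [262.80145206  71.15113402] bail L [231.12904306 262.34334969]
```

View pics/c6.png

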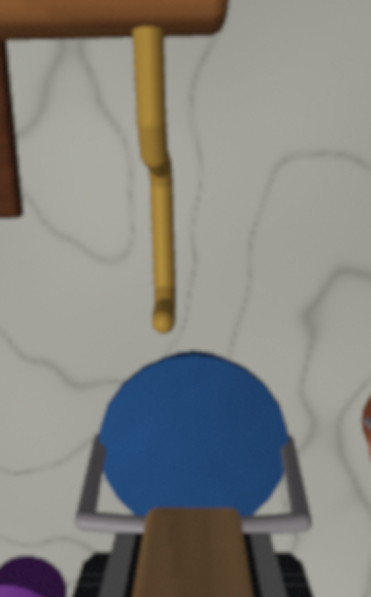

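```bash
python3 - <<'E'
from h import *
import json
p=wr('w7.png');s=state()
Rm=q2R(s['orientation']);x=Rm[:,0]
print(s['position'])
for z in (.243,.248,.253,.256):
    a=ray(p,(229,253),z);b=ray(p,(338.5,253),z); m=(a+b)/2-s['position']; print(z,'len',np.linalg.norm(a-b),'ahead',m@x,'side',m@Rm[:,1])
# w4-like: same hand pose relative
T=np.array(p['T_tool_cam'])
p['_R']=T[:3,:3].copy();p['_e']=T[:3,3]
# tool frame: z forward; bail top at tool z=.141-.128=+.013
for zt in (.012,.015,.018,.022): print(zt,ray(p,(284,254),zt),ray(p,(228,254),zt)-ray(p,(342,254),zt))
E
python3 plan.py .498 -.164 .268 -8.4
```

```text
[ 0.49385746 -0.17018304  0.27262426]
0.243 len 0.06939222672575845 ahead -0.004011233625659961 side 0.0004339309514523197
0.248 len 0.06738392191043324 ahead -0.001551472708597404 side 0.00042270519734044807
0.253 len 0.06537561709510806 ahead 0.0009082882084651528 side 0.0004114794432285766
0.256 len 0.06417063420591293 ahead 0.0023841447587027026 side 0.0004047439907614792
0.012 [ 0.00396512 -0.00035046  0.012     ] [ 0.00004207 -0.06499878  0.        ]
0.015 [ 0.00247454 -0.00033957  0.015     ] [ 0.00004288 -0.06625746 -0.        ]
0.018 [ 0.00098395 -0.00032868  0.018     ] [ 0.0000437  -0.06751613  0.        ]
0.022 [-0.0010035  -0.00031416  0.022     ] [ 0.00004478 -0.06919436  0.        ]
t 6.30 pos [ 0.4939 -0.1702  0.2726] yaw -9.43 zax [ 0.0048  0.0008 -1.    ] F [-0.5 -0.3 -2.8] w 0.296
->  (0.498, -0.164, 0.268, -8.4) n 1 turn/row [-0.09 -0.26 -1.03]
0 [3.1, -6.8, 4.6]
```

Emit:
arm_command([
  [[0,-0.2,-1],[3,-7,4],15],
  [[0,0,0],[15,0,0],15],
  [[0,0,0],[15,0,0],15],
  [[0,0,0],[0,0,0],15],
  [[0,0,0],[0,0,0],15],
])

```text
time_s: 6.72
position: [0.5288, -0.162, 0.2668]
orientation: [-0.002, 0.998, -0.068, -0.001]
ft_force: [0.6, -0.5, -2.2]
width: 0.293
```

```bash
python3 plan.py .571 -.1745 .262 -8.4; python3 - <<'E'
from h import *
p=wr('w8.png')
i=cv2.imread('pics/w8.png');cv2.imwrite('pics/c7.png',cv2.resize(i[0:290,190:370],None,fx=2.06,fy=2.06,interpolation=cv2.INTER_CUBIC))
print(proj(p,[.5482,-.1711,.214]))
E
```

```text
t 6.72 pos [ 0.5288 -0.162   0.2668] yaw -7.79 zax [-0.0014  0.0041 -1.    ] F [ 0.6 -0.5 -2.2] w 0.293
->  (0.571, -0.1745, 0.262, -8.4) n 2 turn/row [-0.11  0.06  0.3 ]
0 [21.8, 3.3, 2.3]
1 [21.8, 3.2, 2.4]
[294.02350132 205.13650131]
```

View pics/c7.png

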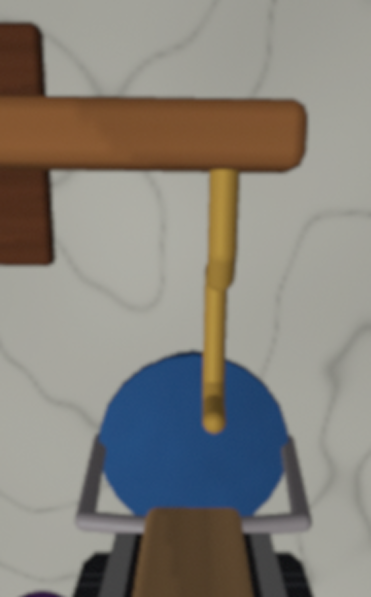

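Emit:
arm_command([
  [[0,0,0.3],[15,3,1],15],
  [[0,0,0.3],[15,2,1],15],
  [[0,0,0],[14,2,1],15],
  [[0,0,0],[0,0,0],15],
  [[0,0,0],[0,0,0],15],
])

```text
time_s: 7.18
position: [0.5702, -0.1717, 0.2629]
orientation: [-0.003, 0.997, -0.071, -0.002]
ft_force: [-1.2, -0.3, -1.8]
width: 0.299
```

```bash
python3 plan.py .571 -.1745 .2166 -8.4; python3 - <<'E'
from h import *
p=wr('w9.png')
i=cv2.imread('pics/w9.png');a=cv2.resize(i[0:290,190:370],None,fx=2,fy=2,interpolation=cv2.INTER_CUBIC)
shot('side','side3.png');b=cv2.resize(cv2.imread('pics/side3.png')[170:286,280:440],None,fx=2.6,fy=2.6);b=cv2.copyMakeBorder(b,0,580-b.shape[0],0,0,0)
cv2.imwrite('pics/c8.png',np.hstack([a,b[:580]]))
E
```

```text
t 7.18 pos [ 0.5702 -0.1717  0.2629] yaw -8.10 zax [-0.0041  0.0057 -1.    ] F [-1.2 -0.3 -1.8] w 0.299
->  (0.571, -0.1745, 0.2166, -8.4) n 2 turn/row [-0.15  0.14  0.15]
0 [0.7, 1.4, 23.1]
1 [0.6, 1.4, 23.1]
```

View pics/c8.png

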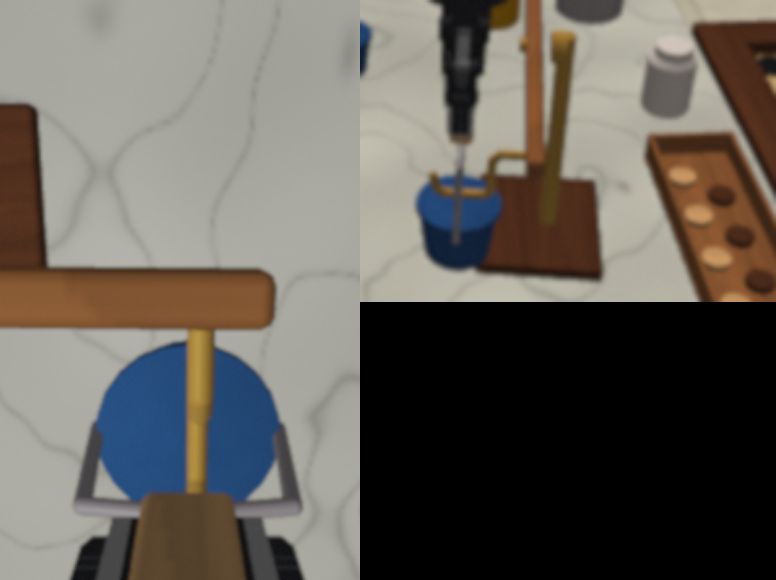

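Emit:
arm_command([
  [[-0.2,0.2,0.2],[1,2,14],15],
  [[-0.1,0.1,0.1],[0,1,15],15],
  [[0,0,0],[0,0,13],15],
  [[0,0,0],[0,0,0],15],
  [[0,0,0],[0,0,0],15],
])

```text
time_s: 7.7
position: [0.5677, -0.1738, 0.2219]
orientation: [0.0, 0.997, -0.073, 0.001]
ft_force: [0.6, -0.0, -2.0]
width: 0.298
```

```bash
python3 plan.py .571 -.1745 .2166 -8.4 .570 -.165 .186 -8.4; python3 - <<'E'
from h import *
p=wr('w10.png')
i=cv2.imread('pics/w10.png');a=cv2.resize(i[0:290,190:370],None,fx=2,fy=2,interpolation=cv2.INTER_CUBIC)
shot('side','side4.png');b=cv2.resize(cv2.imread('pics/side4.png')[170:286,280:440],None,fx=2.6,fy=2.6);b=cv2.copyMakeBorder(b,0,580-b.shape[0],0,0,0)
cv2.imwrite('pics/c9.png',np.hstack([a,b[:580]]))
E
```

```text
t 7.70 pos [ 0.5677 -0.1738  0.2219] yaw -8.38 zax [ 0.0022 -0.0009 -1.    ] F [ 0.6 -0.  -2. ] w 0.298
->  (0.571, -0.1745, 0.2166, -8.4) n 1 turn/row [ 0.03 -0.13  0.02]
0 [3.3, 0.2, 5.3]
->  (0.57, -0.165, 0.186, -8.4) n 1 turn/row [0. 0. 0.]
0 [-2.4, -9.3, 30.6]
```

View pics/c9.png

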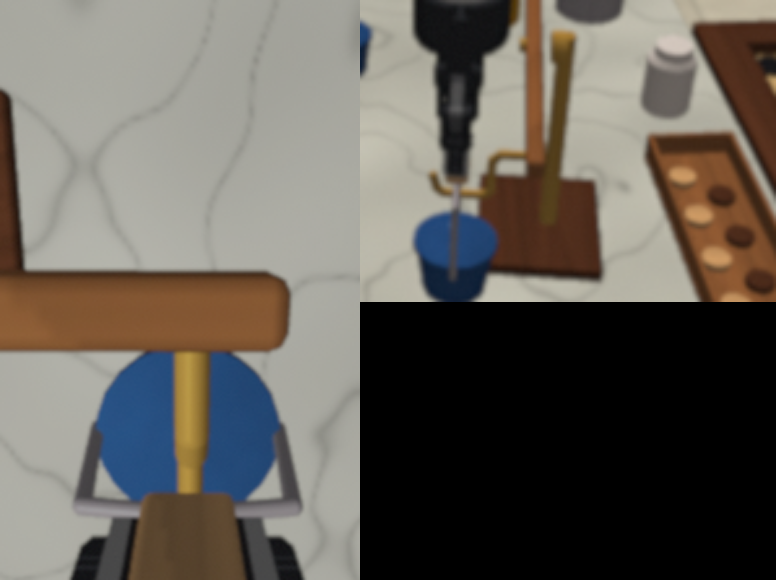

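Emit:
arm_command([
  [[0,-0.1,0],[3,0,6],15],
  [[0,0,0],[0,-2,9],15],
  [[0,0,0],[0,-2,9],15],
  [[0,0,0],[0,-2,7],15],
  [[0,0,0],[0,0,0],15],
])

```text
time_s: 8.22
position: [0.574, -0.1679, 0.1911]
orientation: [0.001, 0.997, -0.073, 0.003]
ft_force: [0.5, 0.8, -0.3]
width: 0.295
```

```bash
python3 plan.py .571 -.165 .186 -8.4; python3 - <<'E'
from h import *
p=wr('w11.png')
i=cv2.imread('pics/w11.png');a=cv2.resize(i[0:290,190:370],None,fx=2,fy=2,interpolation=cv2.INTER_CUBIC)
shot('side','side5.png');b=cv2.resize(cv2.imread('pics/side5.png')[170:286,280:440],None,fx=2.6,fy=2.6);b=cv2.copyMakeBorder(b,0,580-b.shape[0],0,0,0)
cv2.imwrite('pics/c10.png',np.hstack([a,b[:580]]))
E
```

```text
t 8.22 pos [ 0.574  -0.1679  0.1911] yaw -8.37 zax [ 0.0062 -0.0016 -1.    ] F [ 0.5  0.8 -0.3] w 0.295
->  (0.571, -0.165, 0.186, -8.4) n 1 turn/row [ 0.04 -0.37  0.03]
0 [-3.4, -2.4, 5.1]
```

View pics/c10.png

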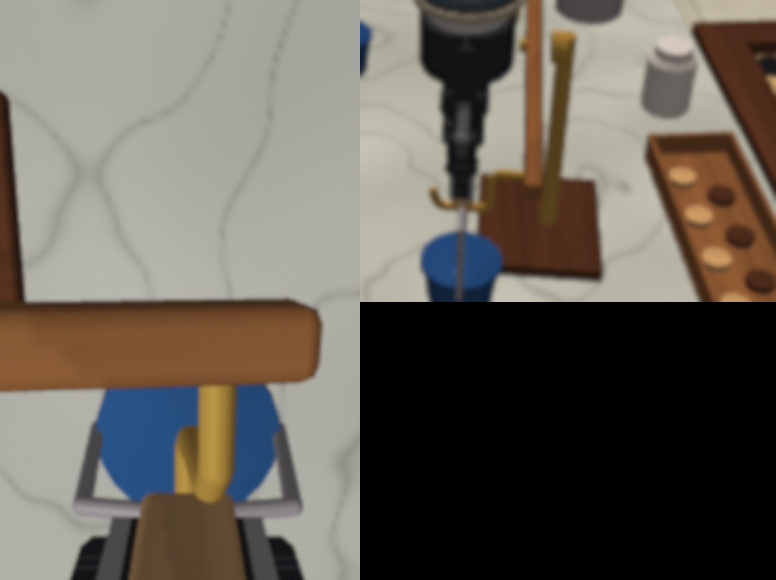

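Emit:
arm_command([
  [[0,-0.2,0],[-3,-1,3],15],
  [[0,-0.2,0],[0,-1,2],15],
  [[0,0,0],[0,0,0],15],
  [[0,0,0],[0,0,0],15],
  [[0,0,0],[0,0,0],15],
])

```text
time_s: 8.73
position: [0.5718, -0.1663, 0.1878]
orientation: [0.001, 0.997, -0.073, 0.001]
ft_force: [-1.2, -0.6, -1.1]
width: 0.293
```

```bash
python3 plan.py .571 -.165 .186 -8.4
```

```text
t 8.73 pos [ 0.5718 -0.1663  0.1878] yaw -8.41 zax [ 0.0009 -0.0017 -1.    ] F [-1.2 -0.6 -1.1] w 0.293
->  (0.571, -0.165, 0.186, -8.4) n 1 turn/row [ 0.09 -0.07 -0.01]
0 [-1.0, -1.2, 1.8]
```

Emit:
arm_command([
  [[0,0,0],[-1,-1,3],15],
  [[0,0,0],[0,0,2],15],
  [[0,0,0],[0,0,1],15],
  [[0,0,0],[0,0,1],15],
  [[0,0,0],[0,0,0],15],
])

```text
time_s: 9.15
position: [0.5716, -0.1651, 0.1836]
orientation: [0.001, 0.997, -0.074, 0.002]
ft_force: [-1.2, 0.3, -0.3]
width: 0.295
```

```bash
python3 plan.py .571 -.165 .186 -8.4; python3 - <<'E'
from h import *
p=wr('w12.png')
i=cv2.imread('pics/w12.png');a=cv2.resize(i[0:290,190:370],None,fx=2,fy=2,interpolation=cv2.INTER_CUBIC)
shot('side','side6.png');b=cv2.resize(cv2.imread('pics/side6.png')[170:286,280:440],None,fx=2.6,fy=2.6);b=cv2.copyMakeBorder(b,0,580-b.shape[0],0,0,0)
cv2.imwrite('pics/c11.png',np.hstack([a,b[:580]]))
E
```

```text
t 9.15 pos [ 0.5716 -0.1651  0.1836] yaw -8.43 zax [ 0.0045 -0.0022 -1.    ] F [-1.2  0.3 -0.3] w 0.295
->  (0.571, -0.165, 0.186, -8.4) n 1 turn/row [ 0.09 -0.28 -0.03]
0 [-0.6, -0.0, -2.4]
```

View pics/c11.png

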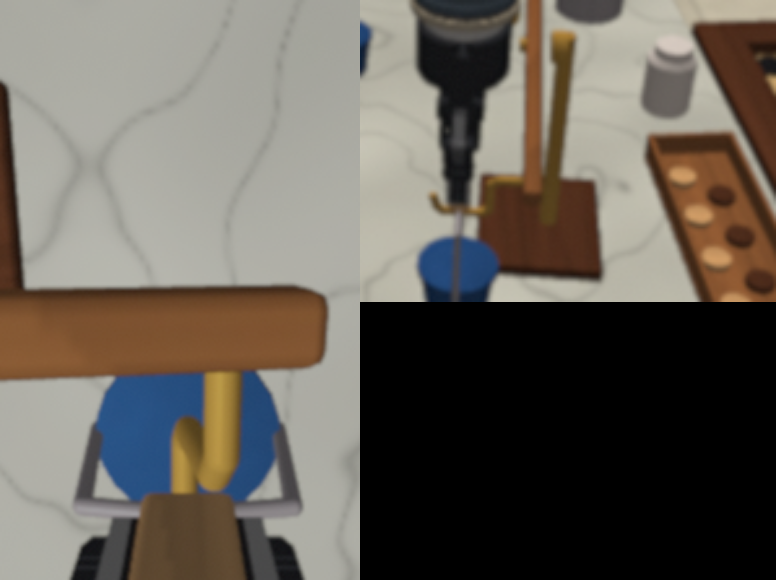

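Emit:
arm_command([
  [[0,-0.2,0],[0,-2,2],15],
  [[0,0,0],[0,0,2],15],
  [[0,0,0],[0,0,1],15],
  [[0,0,0],[0,0,0],15],
  [[0,0,0],[0,0,0],15],
])

```text
time_s: 9.67
position: [0.5718, -0.1649, 0.1837]
orientation: [0.002, 0.997, -0.075, 0.002]
ft_force: [0.4, 1.1, 0.2]
width: 0.295
```

```bash
python3 plan.py .571 -.165 .186 -8.4; python3 - <<'E'
from h import *
import time
p=wr('w13.png')
i=cv2.imread('pics/w13.png');a=cv2.resize(i[0:290,190:370],None,fx=2,fy=2,interpolation=cv2.INTER_CUBIC)
for k in range(3):
    shot('side','side7.png'); print(state()['ft_force'])
b=cv2.resize(cv2.imread('pics/side7.png')[170:286,280:440],None,fx=2.6,fy=2.6);b=cv2.copyMakeBorder(b,0,580-b.shape[0],0,0,0)
cv2.imwrite('pics/c12.png',np.hstack([a,b[:580]]))
E
```

```text
t 9.67 pos [ 0.5718 -0.1649  0.1837] yaw -8.54 zax [ 0.0046 -0.0046 -1.    ] F [0.4 1.1 0.2] w 0.295
->  (0.571, -0.165, 0.186, -8.4) n 1 turn/row [ 0.22 -0.3  -0.15]
0 [-0.8, 0.2, -2.3]
[-0.5937009   1.47792467  2.83436153]
[-1.29745877  0.33753635  3.47929707]
[-1.3308248   0.254167    3.22086475]
```

View pics/c12.png

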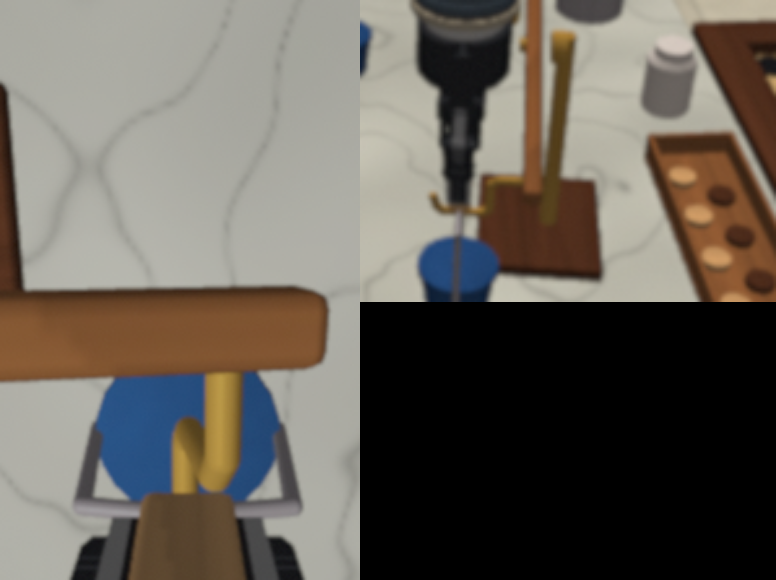

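Emit:
arm_command([
  [[0,0,0],[0,0,0],35],
  [[0,0,0],[0,0,0],45],
  [[0,0,0],[0,0,0],60],
  [[0,0,0],[0,0,0],60],
  [[0,0,0],[0,0,0],60],
])

```text
time_s: 10.28
position: [0.572, -0.1653, 0.1822]
orientation: [0.002, 0.997, -0.075, 0.002]
ft_force: [-0.5, -0.1, 0.3]
width: 0.706
```

```bash
python3 plan.py .571 -.165 .28 -8.4; python3 - <<'E'
from h import *
p=wr('w14.png')
i=cv2.imread('pics/w14.png');a=cv2.resize(i[0:420,100:460],None,fx=1.3,fy=1.3,interpolation=cv2.INTER_CUBIC)
shot('side','side8.png')
b=cv2.resize(cv2.imread('pics/side8.png')[170:320,300:420],None,fx=2.6,fy=2.6);b=cv2.copyMakeBorder(b,0,a.shape[0]-b.shape[0],0,0,0)
cv2.imwrite('pics/c13.png',np.hstack([a,b]))
E
```

```text
t 10.28 pos [ 0.572  -0.1653  0.1822] yaw -8.56 zax [ 0.0036 -0.0048 -1.    ] F [-0.5 -0.1  0.3] w 0.706
->  (0.571, -0.165, 0.28, -8.4) n 3 turn/row [ 0.08 -0.08 -0.05]
0 [-0.2, 0.1, -32.6]
1 [-0.3, 0.0, -32.6]
2 [-0.3, -0.0, -32.6]
```

View pics/c13.png

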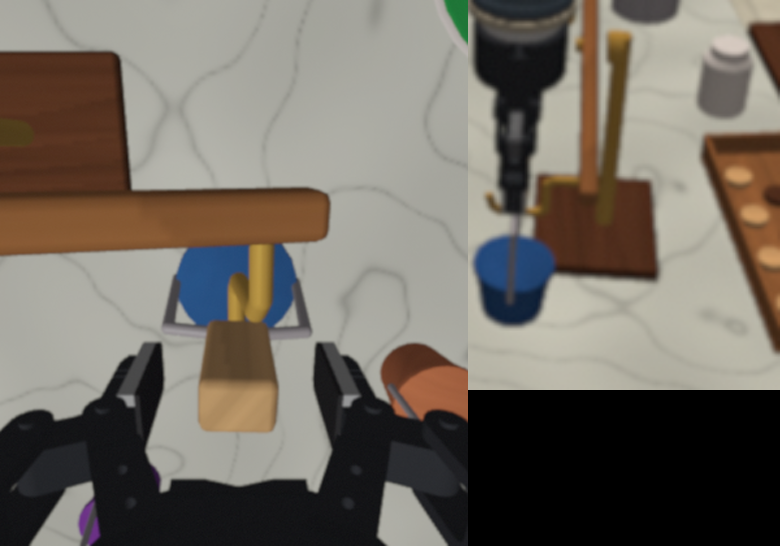

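Released cleanly; the pail hangs on the right hook. Rise straight up.

Emit:
arm_command([
  [[0,0,0],[-1,0,-12],60],
  [[0,0,0],[-1,0,-20],60],
  [[0,0,0],[-1,0,-30],60],
  [[0,0,0],[-2,0,-30],60],
  [[0,0,0],[-5,0,-25],85],
])

```text
time_s: 10.8
position: [0.5589, -0.1624, 0.2968]
orientation: [0.001, 0.997, -0.074, -0.004]
ft_force: [0.8, -0.3, 0.0]
width: 0.827
```

```bash
python3 plan.py .47 -.14 .30 -8.4 .45 .22 .29 -4; python3 - <<'E'
from h import *
shot('top','top3.png');shot('side','side9.png')
a=cv2.imread('pics/top3.png')[90:300,120:420];b=cv2.imread('pics/side9.png')[140:350,200:440]
cv2.imwrite('pics/c14.png',cv2.resize(np.hstack([a,b]),None,fx=1.48,fy=1.48,interpolation=cv2.INTER_CUBIC))
E
```

```text
t 10.80 pos [ 0.5589 -0.1624  0.2968] yaw -8.52 zax [-0.009  -0.0018 -1.    ] F [ 0.8 -0.3  0. ] w 0.827
->  (0.47, -0.14, 0.3, -8.4) n 3 turn/row [ 0.06  0.16 -0.04]
0 [-30.4, -3.0, -0.8]
1 [-30.4, -3.0, -0.9]
2 [-30.4, -3.0, -1.0]
->  (0.45, 0.22, 0.29, -4.0) n 11 turn/row [ 0.   0.  -0.4]
0 [-6.6, -32.1, 0.9]
5 [-5.5, -32.3, 0.9]
10 [-4.3, -32.5, 0.9]
```

View pics/c14.png

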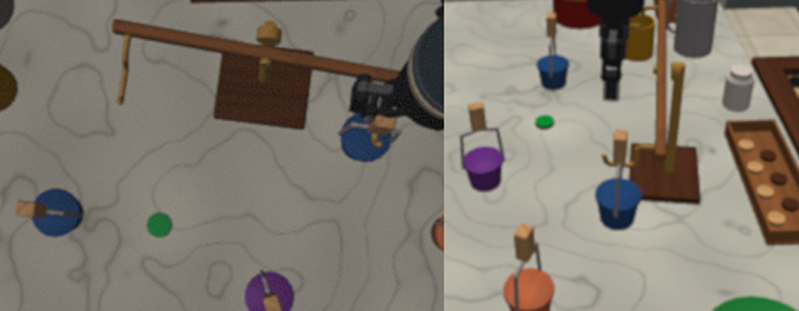

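Emit:
arm_command([
  [[0,0.1,0],[-32,-3,0],85],
  [[0,0.1,0],[-32,-3,0],85],
  [[0,0.1,-0.4],[-26,-12,0],85],
  [[0,0,-0.4],[-7,-34,1],85],
  [[0,0,-0.4],[-7,-34,1],85],
])

```text
time_s: 11.32
position: [0.4656, -0.0676, 0.2948]
orientation: [0.004, 0.998, -0.07, 0.002]
ft_force: [1.2, -0.1, 0.6]
width: 0.994
```

Emit:
arm_command([
  [[0,0,-0.4],[-5,-36,1],85],
  [[0,0,-0.4],[-5,-36,1],85],
  [[0,0,-0.4],[-5,-36,1],85],
  [[0,0,-0.4],[-4,-36,1],85],
  [[0,0,-0.4],[-4,-36,1],85],
])

```text
time_s: 11.73
position: [0.462, 0.1193, 0.2866]
orientation: [0.005, 0.998, -0.055, 0.002]
ft_force: [0.9, -0.1, 0.5]
width: 0.993
```

```bash
python3 plan.py .472 .22 .28 -4
```

```text
t 11.73 pos [0.462  0.1193 0.2866] yaw -6.25 zax [ 0.0035 -0.0094 -0.9999] F [ 0.9 -0.1  0.5] w 0.993
->  (0.472, 0.22, 0.28, -4.0) n 3 turn/row [ 0.17 -0.08 -0.75]
0 [-0.4, -33.8, 1.9]
1 [0.1, -33.8, 2.0]
2 [0.5, -33.7, 2.1]
```

Emit:
arm_command([
  [[0.2,0,-0.7],[0,-36,2],85],
  [[0.2,0,-0.7],[0,-36,2],85],
  [[0.2,0,-0.7],[0,-32,2],85],
  [[0,0,0],[0,-15,0],85],
  [[0,0,0],[0,0,0],85],
])

```text
time_s: 12.15
position: [0.4695, 0.2525, 0.277]
orientation: [-0.003, 1.0, -0.03, 0.001]
ft_force: [0.7, -0.6, 0.1]
width: 0.998
```

```bash
python3 - <<'E'
from h import *
s=state(); print(s['position'],s['time_s'],s['orientation'])
p=wr('w20.png'); np.savez('w20.npz',R=p['_R'],e=p['_e'],K=p['camera_matrix'])
u=proj(p,[.4728,.303,.125]);print(u);u=u.astype(int);x0=max(0,u[0]-70);y0=max(0,u[1]-60)
i=cv2.imread('pics/w20.png')
cv2.imwrite('pics/c20.png',cv2.resize(i[y0:y0+100,x0:x0+130],None,fx=6,fy=6,interpolation=cv2.INTER_CUBIC));print(x0,y0)
E
```

```text
[0.46953479 0.25247884 0.27699579] 12.15 [-0.00257126  0.99954897 -0.02990975  0.00081084]
[234.99354307 195.64796759]
164 135
```

View pics/c20.png

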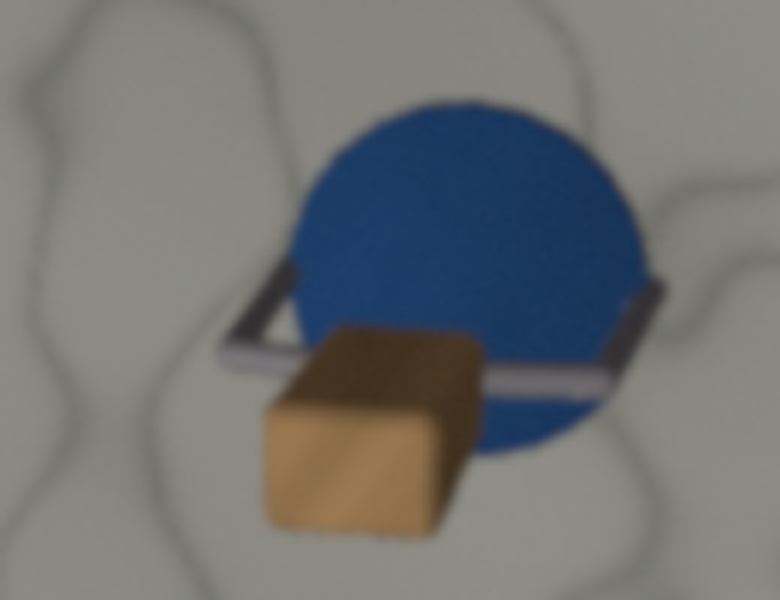

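Blue pail B alone in the crop: bail from (222,356) to (612,383) in the crop, grip top centre (352,470).

```bash
python3 - <<'E'
from h import *
z=np.load('w20.npz');p={'_R':z['R'],'_e':z['e'],'camera_matrix':z['K']}
f=lambda *c:np.array([164+(c[0]+.5)/6-.5,135+(c[1]+.5)/6-.5])
a=ray(p,f(222,356),.127);b=ray(p,f(612,383),.127);print(np.linalg.norm(a-b),'mid',(a+b)/2,'yaw',np.degrees(np.arctan2(-(a-b)[0],(a-b)[1])))
print(ray(p,f(352,470),.178),'lid',ray(p,f(470,277),.06))
E
python3 plan.py .472 .303 .20 -7.3 .472 .303 .146 -7.3
```

```text
0.06562951679533564 mid [0.47289069 0.3045516  0.127     ] yaw -7.487043331817422
[0.47222955 0.30561739 0.178     ] lid [0.47396544 0.30460358 0.06      ]
t 12.20 pos [0.4695 0.251  0.2769] yaw -3.47 zax [ 0.0014  0.0043 -1.    ] F [-0.6  0.   0.4] w 0.995
->  (0.472, 0.303, 0.2, -7.3) n 3 turn/row [-0.08 -0.02  1.28]
0 [-0.2, -17.2, 25.7]
1 [-0.6, -17.3, 25.7]
2 [-1.0, -17.3, 25.6]
->  (0.472, 0.303, 0.146, -7.3) n 2 turn/row [0. 0. 0.]
0 [0.0, 0.0, 27.0]
1 [0.0, 0.0, 27.0]
```

Emit:
arm_command([
  [[0,0,1.3],[0,-19,14],85],
  [[0,0,1.3],[0,-19,14],85],
  [[0,0,1.3],[-1,-17,14],85],
  [[0,0,0],[0,0,0],85],
  [[0,0,0],[0,0,0],85],
])

```text
time_s: 12.62
position: [0.475, 0.3002, 0.2323]
orientation: [0.0, 0.998, -0.069, 0.001]
ft_force: [0.4, -0.4, 1.1]
width: 0.997
```

```bash
python3 plan.py .472 .3045 .146 -7.4
```

```text
t 12.62 pos [0.475  0.3002 0.2323] yaw -7.97 zax [ 0.002  -0.0006 -1.    ] F [ 0.4 -0.4  1.1] w 0.997
->  (0.472, 0.3045, 0.146, -7.4) n 3 turn/row [ 0.01 -0.04 -0.19]
0 [-1.2, -1.3, 28.8]
1 [-1.2, -1.3, 28.8]
2 [-1.2, -1.3, 28.8]
```

Emit:
arm_command([
  [[0,0,-0.2],[-1,-2,20],85],
  [[0,0,-0.2],[-1,-2,22],85],
  [[0,0,-0.2],[-1,-1,22],85],
  [[0,0,0],[0,0,19],85],
  [[0,0,0],[0,0,0],85],
])

```text
time_s: 13.03
position: [0.4765, 0.2973, 0.1497]
orientation: [0.001, 0.998, -0.067, 0.004]
ft_force: [-1.2, 0.2, 0.4]
width: 0.999
```

```bash
python3 plan.py .472 .3045 .146 -7.4; python3 -c "
from h import *
wr('w21.png')"
```

```text
t 13.03 pos [0.4765 0.2973 0.1497] yaw -7.74 zax [ 0.0077 -0.002  -1.    ] F [-1.2  0.2  0.4] w 0.999
->  (0.472, 0.3045, 0.146, -7.4) n 1 turn/row [ 0.05 -0.45 -0.34]
0 [-5.4, -6.5, 3.7]
```

View pics/w21.png

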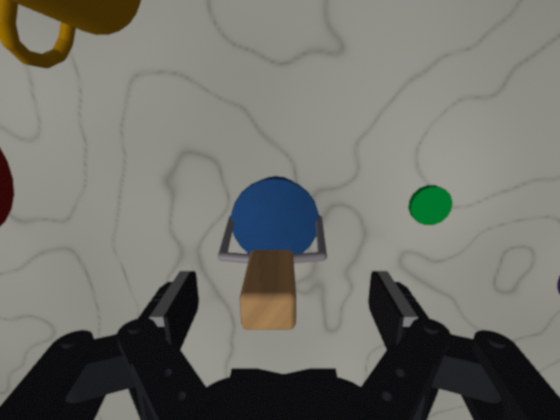

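Emit:
arm_command([
  [[0,-0.4,-0.3],[-5,-7,4],85],
  [[0,0,0],[0,0,1],40],
  [[0,0,0],[0,0,0],36],
  [[0,0,0],[0,0,0],36],
  [[0,0,0],[0,0,0],36],
])

```text
time_s: 13.5
position: [0.4756, 0.305, 0.1514]
orientation: [-0.002, 0.998, -0.066, 0.004]
ft_force: [-0.1, -0.3, 1.1]
width: 0.453
```

```bash
python3 plan.py .472 .3045 .146 -7.4; python3 -c "
from h import *
wr('w22.png')"
```

```text
t 13.50 pos [0.4756 0.305  0.1514] yaw -7.59 zax [ 0.0074  0.0028 -1.    ] F [-0.1 -0.3  1.1] w 0.453
->  (0.472, 0.3045, 0.146, -7.4) n 1 turn/row [-0.21 -0.4  -0.19]
0 [-3.6, 1.0, 5.4]
```

View pics/w22.png

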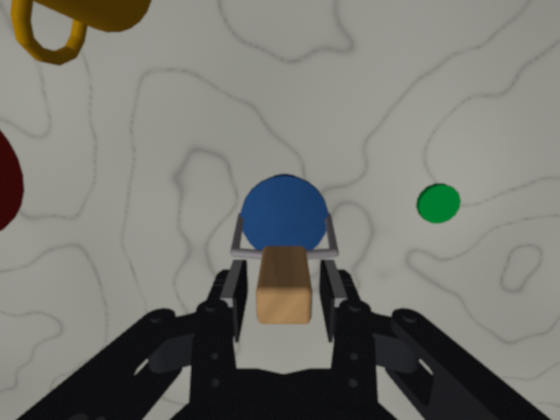

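Emit:
arm_command([
  [[-0.2,-0.4,-0.2],[-4,1,7],36],
  [[0,0,0],[0,0,1],15],
  [[0,0,0],[0,0,0],15],
  [[0,0,0],[0,0,0],15],
  [[0,0,0],[0,0,0],15],
], newtons=60)

```text
time_s: 13.97
position: [0.4722, 0.3052, 0.144]
orientation: [-0.001, 0.998, -0.064, 0.001]
ft_force: [-1.2, 0.2, 2.1]
width: 0.294
```

```bash
python3 plan.py .472 .3045 .146 -7.4
```

```text
t 13.97 pos [0.4722 0.3052 0.144 ] yaw -7.35 zax [ 0.0023  0.0016 -1.    ] F [-1.2  0.2  2.1] w 0.294
->  (0.472, 0.3045, 0.146, -7.4) n 1 turn/row [-0.11 -0.12  0.05]
0 [-0.1, 0.7, -2.0]
```

Emit:
arm_command([
  [[0,0,0],[0,0,-20],15],
  [[0,0,0],[0,0,-32],15],
  [[0,0,0],[0,0,-35],15],
  [[0,0,0],[0,0,-35],15],
  [[0,0,0],[0,0,-28],15],
])

```text
time_s: 14.38
position: [0.4672, 0.3014, 0.2901]
orientation: [0.006, 0.998, -0.064, -0.008]
ft_force: [0.9, 0.6, -2.2]
width: 0.295
```

```bash
python3 plan.py .54 .178 .302 -8.4
```

```text
t 14.38 pos [0.4672 0.3014 0.2901] yaw -7.29 zax [-0.0158 -0.0103 -0.9998] F [ 0.9  0.6 -2.2] w 0.295
->  (0.54, 0.178, 0.302, -8.4) n 4 turn/row [0.18 0.2  0.28]
0 [21.9, 28.3, -3.0]
1 [22.1, 28.2, -3.0]
2 [22.2, 28.1, -3.0]
3 [22.4, 28.0, -3.0]
```

Emit:
arm_command([
  [[0.2,0.2,0.3],[16,20,-2],15],
  [[0.2,0.2,0.3],[17,22,-2],15],
  [[0.2,0.2,0.3],[18,23,-2],15],
  [[0.1,0.1,0.2],[18,23,-2],15],
  [[0,0,0],[18,22,-2],15],
])

```text
time_s: 14.8
position: [0.5373, 0.1863, 0.3061]
orientation: [-0.005, 0.998, -0.066, 0.001]
ft_force: [0.5, 0.6, -3.0]
width: 0.304
```

```bash
python3 plan.py .6212 .1663 .30 -8.4; python3 - <<'E'
from h import *
p=wr('w23.png');s=state()
x=np.array([.989,-.146,0]);S=np.array([.6242,.1659,.224])
print('tip',proj(p,S-.026*x+[0,0,.018]),'stemtop',proj(p,S+.022*x+[0,0,.045]))
shot('side','side10.png');shot('top','top4.png')
i=cv2.imread('pics/w23.png');a=cv2.resize(i[0:290,170:390],None,fx=2,fy=2)
b=cv2.resize(cv2.imread('pics/side10.png')[110:255,270:410],None,fx=2.5,fy=2.5);b=cv2.copyMakeBorder(b,0,580-b.shape[0],0,0,0)[:580]
cv2.imwrite('pics/c23.png',np.hstack([a,b]))
E
```

```text
t 14.80 pos [0.5373 0.1863 0.3061] yaw -7.57 zax [ 0.0022  0.0095 -1.    ] F [ 0.5  0.6 -3. ] w 0.304
->  (0.6212, 0.1663, 0.3, -8.4) n 3 turn/row [-0.19 -0.02  0.28]
0 [28.6, 2.9, 2.0]
1 [28.6, 2.8, 2.0]
2 [28.6, 2.7, 2.0]
tip [297.81251715 140.13274017] stemtop [302.33899439  52.84812218]
```

View pics/c23.png

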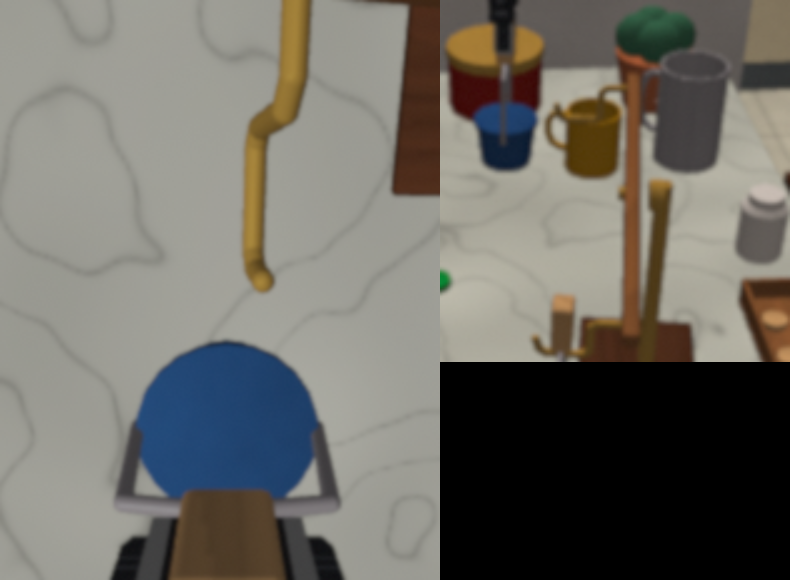

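Emit:
arm_command([
  [[-0.2,0,0.3],[15,3,1],15],
  [[-0.2,0,0.3],[18,2,1],15],
  [[-0.2,0,0.2],[18,2,1],15],
  [[0,0,0],[18,1,1],15],
  [[0,0,0],[16,1,1],15],
])

```text
time_s: 15.37
position: [0.6171, 0.1687, 0.2985]
orientation: [0.001, 0.997, -0.072, -0.004]
ft_force: [-0.3, 0.9, -1.8]
width: 0.296
```

```bash
cat > v.py <<'E'
from h import *
import sys
n=sys.argv[1]
p=wr('w%s.png'%n);shot('side','s%s.png'%n)
i=cv2.imread('pics/w%s.png'%n);a=cv2.resize(i[0:290,170:390],None,fx=2,fy=2)
b=cv2.resize(cv2.imread('pics/s%s.png'%n)[110:255,270:410],None,fx=2.5,fy=2.5);b=cv2.copyMakeBorder(b,0,580-b.shape[0],0,0,0)[:580]
cv2.imwrite('pics/c%s.png'%n,np.hstack([a,b]))
E
python3 plan.py .6212 .1663 .246 -8.4; python3 v.py 24
```

```text
t 15.37 pos [0.6171 0.1687 0.2985] yaw -8.24 zax [-0.0075 -0.0007 -1.    ] F [-0.3  0.9 -1.8] w 0.296
->  (0.6212, 0.1663, 0.246, -8.4) n 2 turn/row [0.05 0.21 0.08]
0 [2.4, 0.8, 26.2]
1 [2.3, 0.8, 26.2]
```

View pics/c24.png

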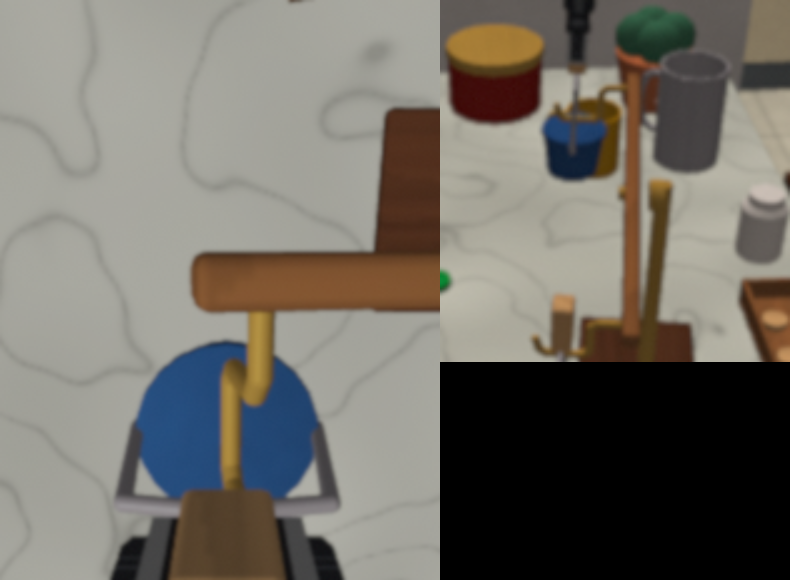

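Emit:
arm_command([
  [[0,0.2,0.1],[3,1,10],15],
  [[0,0.2,0],[1,1,15],15],
  [[0,0,0],[0,0,15],15],
  [[0,0,0],[0,0,8],15],
  [[0,0,0],[0,0,0],15],
])

```text
time_s: 15.88
position: [0.6176, 0.1694, 0.2442]
orientation: [0.001, 0.997, -0.071, -0.002]
ft_force: [-0.7, -0.1, -1.0]
width: 0.294
```

```bash
python3 plan.py .6212 .1663 .246 -8.4 .6205 .161 .217 -8.4; python3 v.py 25
```

```text
t 15.88 pos [0.6176 0.1694 0.2442] yaw -8.14 zax [-0.0046 -0.0009 -1.    ] F [-0.7 -0.1 -1. ] w 0.294
->  (0.6212, 0.1663, 0.246, -8.4) n 1 turn/row [0.09 0.25 0.26]
0 [4.0, 2.6, -1.8]
->  (0.6205, 0.161, 0.217, -8.4) n 1 turn/row [0. 0. 0.]
0 [0.1, 5.3, 29.0]
```

View pics/c25.png

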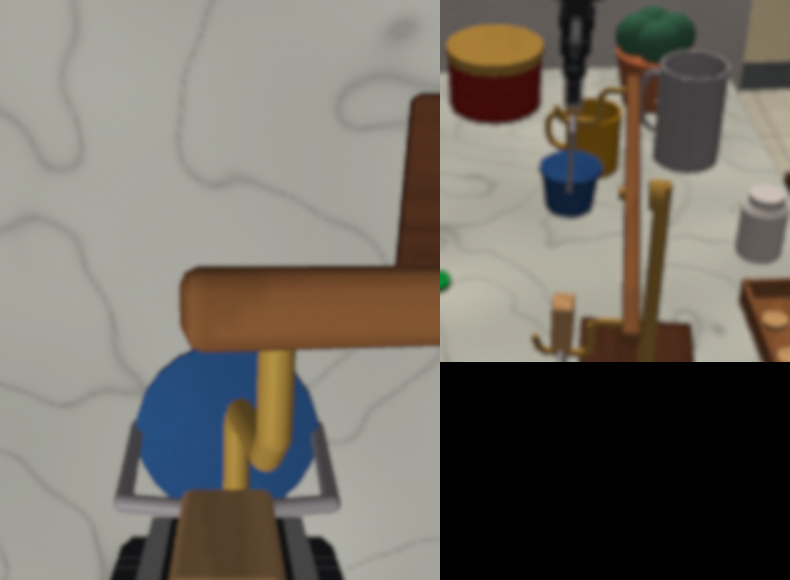

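Emit:
arm_command([
  [[0,0.2,0.2],[4,3,4],15],
  [[0,0,0],[0,1,8],15],
  [[0,0,0],[0,1,8],15],
  [[0,0,0],[0,1,5],15],
  [[0,0,0],[0,0,0],15],
])

```text
time_s: 16.4
position: [0.6231, 0.1634, 0.2221]
orientation: [-0.001, 0.997, -0.073, 0.003]
ft_force: [0.7, -0.6, 0.2]
width: 0.296
```

```bash
python3 plan.py .6205 .161 .215 -8.4; python3 v.py 26
```

```text
t 16.40 pos [0.6231 0.1634 0.2221] yaw -8.36 zax [ 0.0068  0.0012 -1.    ] F [ 0.7 -0.6  0.2] w 0.296
->  (0.6205, 0.161, 0.215, -8.4) n 1 turn/row [-0.13 -0.37  0.04]
0 [-2.3, 2.7, 7.1]
```

View pics/c26.png

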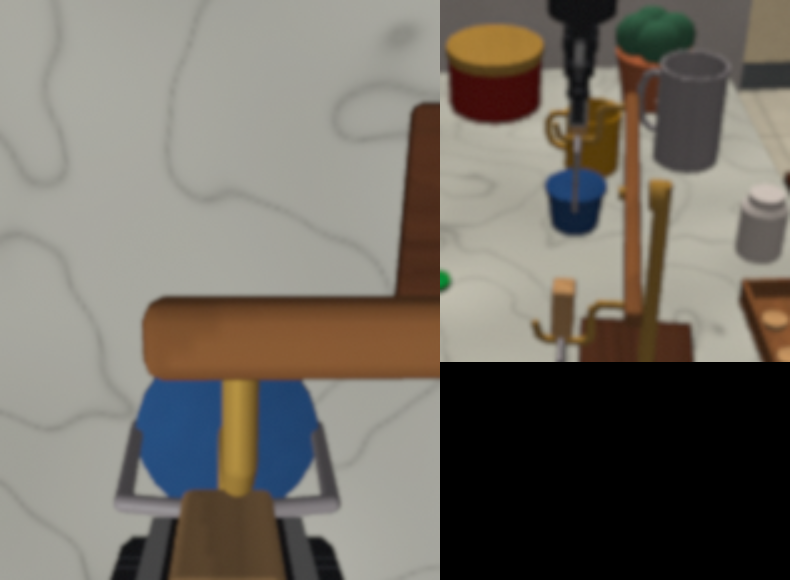

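Emit:
arm_command([
  [[0,-0.3,0],[-2,2,4],15],
  [[0,0,0],[0,0,3],15],
  [[0,0,0],[0,0,1],15],
  [[0,0,0],[0,0,0],15],
  [[0,0,0],[0,0,0],15],
])

```text
time_s: 16.92
position: [0.6218, 0.1618, 0.2155]
orientation: [-0.002, 0.997, -0.073, 0.002]
ft_force: [0.3, 0.4, -0.1]
width: 0.301
```

```bash
python3 plan.py .6205 .161 .215 -8.4; python3 v.py 27;python3 plan.py
```

```text
t 16.92 pos [0.6218 0.1618 0.2155] yaw -8.37 zax [ 0.004   0.0027 -1.    ] F [ 0.3  0.4 -0.1] w 0.301
->  (0.6205, 0.161, 0.215, -8.4) n 1 turn/row [-0.19 -0.21  0.03]
0 [-1.1, 1.0, 0.5]
t 17.02 pos [0.6218 0.1618 0.2155] yaw -8.37 zax [ 0.004   0.0028 -1.    ] F [-0.4 -0.9 -0.6] w 0.295
```

View pics/c27.png

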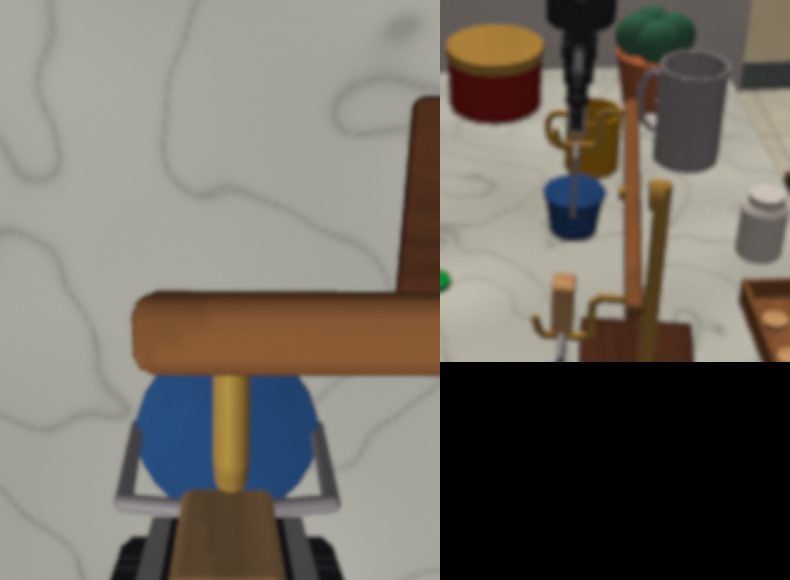

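Emit:
arm_command([
  [[0,0,0],[0,0,0],30],
  [[0,0,0],[0,0,0],38],
  [[0,0,0],[0,0,0],50],
  [[0,0,0],[0,0,0],60],
  [[0,0,0],[0,0,0],62],
])

```text
time_s: 17.43
position: [0.622, 0.1626, 0.2161]
orientation: [-0.002, 0.997, -0.073, 0.002]
ft_force: [0.3, 0.2, 0.2]
width: 0.732
```

```bash
python3 plan.py .6205 .161 .31 -8.4; python3 v.py 28; python3 -c "
import cv2,numpy as np
a=cv2.resize(cv2.imread('pics/w28.png'),None,fx=.8,fy=.8);b=cv2.resize(cv2.imread('pics/s28.png')[110:320,270:440],None,fx=1.6,fy=1.6)
cv2.imwrite('pics/d28.png',np.hstack([a,b]))"
```

```text
t 17.43 pos [0.622  0.1626 0.2161] yaw -8.34 zax [ 0.0051  0.0037 -1.    ] F [0.3 0.2 0.2] w 0.732
->  (0.6205, 0.161, 0.31, -8.4) n 3 turn/row [-0.08 -0.09  0.02]
0 [-0.3, 0.5, -31.3]
1 [-0.3, 0.5, -31.3]
2 [-0.4, 0.5, -31.3]
```

View pics/d28.png

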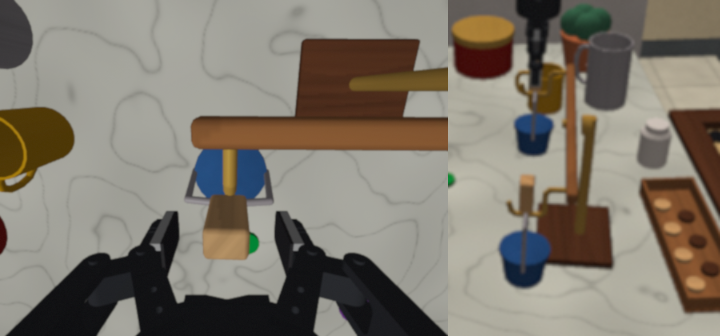

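Emit:
arm_command([
  [[0,0,0],[-1,0,-12],62],
  [[0,0,0],[-1,0,-22],62],
  [[0,0,0],[-1,0,-30],62],
  [[0,0,0],[-2,0,-32],62],
  [[0,0,0],[-15,0,-20],62],
])

```text
time_s: 17.95
position: [0.6002, 0.1633, 0.3333]
orientation: [0.0, 0.997, -0.073, -0.002]
ft_force: [-0.5, -0.2, 0.2]
width: 0.725
```

Emit:
arm_command([
  [[0,0,0],[-30,0,0],62],
  [[0,0,0],[-36,0,0],62],
  [[0,0,0],[-36,0,0],62],
  [[0,0,0],[-20,0,0],62],
  [[0,0,0],[0,0,0],62],
])

```text
time_s: 18.37
position: [0.4753, 0.1832, 0.3441]
orientation: [-0.003, 0.997, -0.074, 0.004]
ft_force: [0.1, 0.3, 0.7]
width: 0.728
```

```bash
cat > e.py <<'E'
from h import *
import sys
n=sys.argv[1]
s=state();print(s['time_s'],s['position'],s['ft_force'])
shot('top','t%s.png'%n);shot('side','s%s.png'%n)
a=cv2.imread('pics/t%s.png'%n)[80:290,180:440];b=cv2.imread('pics/s%s.png'%n)[120:330,200:420]
cv2.imwrite('pics/e%s.png'%n,cv2.resize(np.hstack([a,b]),None,fx=1.65,fy=1.65,interpolation=cv2.INTER_CUBIC))
E
python3 e.py 30
```

```text
18.3667 [0.47527036 0.18324256 0.34414472] [0.13308752 0.2963379  0.73593103]
```

View pics/e30.png

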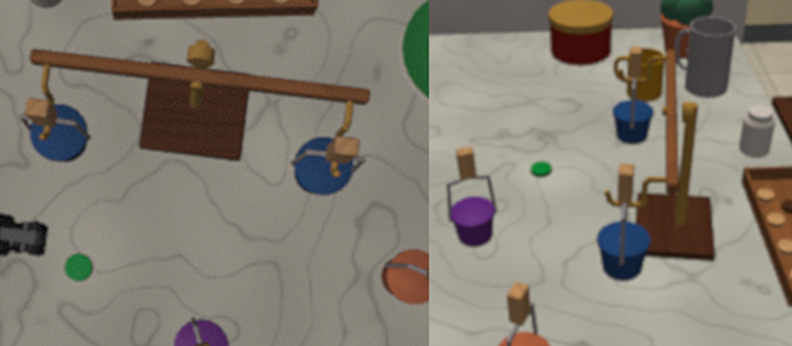

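Emit:
arm_command([
  [[0,0,0],[0,0,0],62],
  [[0,0,0],[0,0,0],62],
  [[0,0,0],[0,0,0],62],
  [[0,0,0],[0,0,0],62],
  [[0,0,0],[0,0,0],62],
])

```text
time_s: 18.88
position: [0.4827, 0.1811, 0.3438]
orientation: [-0.003, 0.997, -0.076, 0.005]
ft_force: [-0.7, 0.2, -0.3]
width: 0.722
```

Emit:
arm_command([
  [[0,0,0],[0,0,0],62],
  [[0,0,0],[0,0,0],62],
  [[0,0,0],[0,0,0],62],
  [[0,0,0],[0,0,0],62],
  [[0,0,0],[0,0,0],62],
])

```text
time_s: 19.3
position: [0.4835, 0.1807, 0.3427]
orientation: [-0.003, 0.997, -0.077, 0.004]
ft_force: [-0.3, -0.3, 0.6]
width: 0.726
```

Emit:
arm_command([
  [[0,0,0],[0,0,0],62],
  [[0,0,0],[0,0,0],62],
  [[0,0,0],[0,0,0],62],
  [[0,0,0],[0,0,0],62],
  [[0,0,0],[0,0,0],62],
])

```text
time_s: 19.72
position: [0.4833, 0.1808, 0.3429]
orientation: [-0.003, 0.997, -0.077, 0.004]
ft_force: [0.1, 0.9, 0.3]
width: 0.725
```

Emit:
arm_command([
  [[0,0,0],[0,0,0],62],
  [[0,0,0],[0,0,0],62],
  [[0,0,0],[0,0,0],62],
  [[0,0,0],[0,0,0],62],
  [[0,0,0],[0,0,0],62],
])

```text
time_s: 20.13
position: [0.4833, 0.1808, 0.343]
orientation: [-0.003, 0.997, -0.077, 0.004]
ft_force: [0.5, -0.7, 0.3]
width: 0.726
```

```bash
python3 e.py 31; python3 - <<'E'
import cv2,numpy as np
a=cv2.imread('pics/s30.png').astype(int);b=cv2.imread('pics/s31.png').astype(int)
print('side diff on beam/pails',np.abs(a-b)[120:330,290:380].mean(), np.abs(a-b)[120:330,400:480].mean())
o=cv2.imread('pics/side0.png');n=cv2.imread('pics/s31.png')
cv2.imwrite('pics/f31.png',cv2.resize(np.hstack([o[130:280,300:400],n[130:280,300:400]]),None,fx=3.9,fy=3.9))
E
```

```text
20.1333 [0.48332557 0.18078195 0.34296288] [ 0.46059593 -0.66964733  0.30041803]
side diff on beam/pails 0.6010582010582011 0.6017261904761905
```

View pics/f31.png

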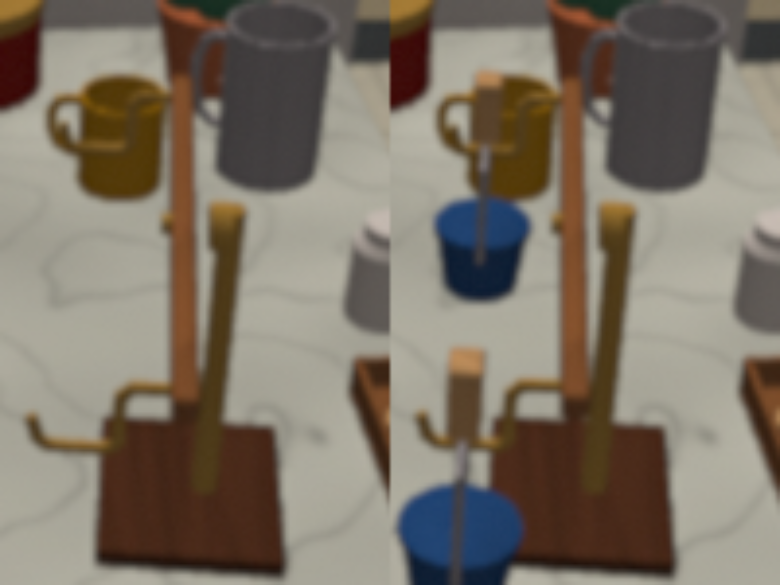

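View pics/e31.png

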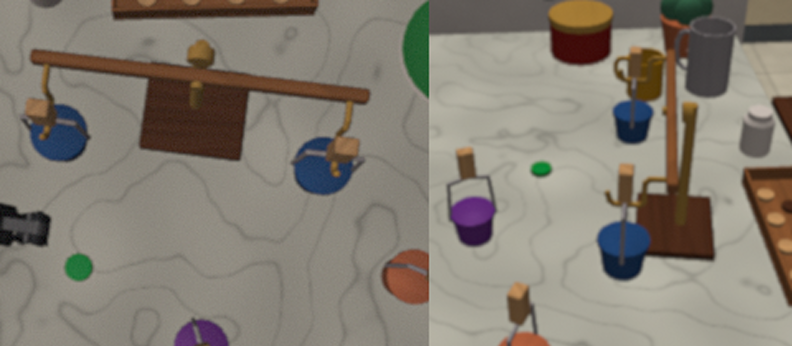

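The right hook sits at the same pixels as in the level start picture, within about 1 px (right crop: seat 443 against 445 before). Both pails hang free and still, and the copper pail is where it was.

```bash
python3 -c "
from station import arm
print(arm.finish_job())"
```

```text
the job is handed in; nothing more can be done
None
```

I hung one blue pail on the right hook and then the other on the left, backed the gripper clear, and handed the job in at about 20 s.

- **Level:** in the side picture the right hook and beam end are within about 1 px (roughly 2–3 mm) of where they were when the bar was level at the start.
- **Hanging free:** both bails sit in their hook seats. Pictures 1.8 s apart show no movement beyond image noise.
- **Robot clear:** the gripper is touching nothing, and the force reading is zero within its noise.
- **Bystanders:** the arm never touched the copper or purple pail, and both are still standing.

No check failed. Early on, the hook tips measured about 10 mm lower than described, but this made no difference to the approach, which had ample clearance.

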